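Clamp the shelf board, draw the offcuts off it, unclamp

TASK

A pink shelf board lies in the jig with three loose wood offcuts on it. Swing the toggle clamp's handle over until the clamp locks down on the board; then, with the scraper and not the fingers, draw all three offcuts off the open end of the board into the metal tray, and stand the scraper back on the bench, clear of the jig. Last, swing the clamp handle fully back open, with the board still in its place, and leave the other things on the bench alone.

Things in the scene. Friction and masses are not known exactly. Their poses are not given: they have to be found in the camera images.
- jig: Fixed plywood jig. Origin on the bench under the board's centre; +y runs along the lane to the clamp, -y to the tray. Base 138 mm wide (x), y -110 to +220, 30 mm thick. Wooden side fences along the board: inner faces at x = +-53 mm, 14 mm thick, y +-111, tops 64 mm above the bench. An end stop closes the lane at y = +112; it is open at y = -110.
- jig_lane (a point): Point at the centre of the board's upper face, 50 mm above the bench (axes as the jig's).
- jig_tray (a point): Centre of the floor of the aluminium tray fixed to the jig at the open end of the lane, 4 mm above the bench (axes as the jig's). The tray inside is 126 mm (x) by 116 mm (y); walls 45 mm above the bench; no wall on the board's side.
- clamp_pivot (a point): Pivot of the steel toggle clamp at the jig's +y end, 85 mm above the bench, 165 mm from the board's centre (axes as the jig's). The handle and the arm turn about the jig's x axis through this point. Posts 44 mm wide over both sides, up to 96 mm above the bench.
- clamp (a joint): Clamp handle's angle (rad), handle and arm turning as one. 0 open: handle points away from the board (jig +y), 0.05 above level; the arm stands upright. Grows as the handle is swung up and over towards the board; end stop 1.6, locked, handle 0.08 past upright, arm level. A spring snaps it away from the centre, 0.8, to either end: about 6 N at the grip to move it off an end.
- clamp_grip (a point): Centre of the handle's round black rubber grip, 22 mm thick and 85 mm long (53 to 138 mm from the pivot), 100 mm from the pivot. Axes turn with the handle: y points outward along the handle (0.05 rad below it), x stays the jig's x.
- clamp_pad: Black rubber pad, 24 mm across, sprung, on the end of the clamp's arm; origin on the arm's end, 85 mm from the pivot. Locked, the pad's face presses on the board at jig y = +80, its edge at y = +68; the arm above the board is 26 mm wide.
- board: Loose pink shelf board 102 x 220 x 20 mm (x, y, z), in the jig's lane; origin at the centre of its underside. Upper face 50 mm above the bench.
- offcut0: Pale wood offcut 60 x 20 x 14 mm (x, y, z), loose on the board; origin at the centre of its underside.
- offcut1: Another such offcut.
- offcut2: Another such offcut.
- scraper: Wooden pull scraper, 0.3 kg, standing on the bench. Origin at its underside. Dark sole block 90 mm wide (x), y -24 (front, steel faced, the pushing face) to +18, 26 mm high. On it a flat hand board, 90 mm wide, 20 mm thick, 93 mm long, leaning 35 degrees to -y; its middle plane is at y = +8 at z = 24. Too wide to grip along x: grip its thickness, tool leaning with it. Drawn towards its own -y.
- scraper_grip (a point): Point in the middle of the hand board, 66 mm up along the lean (78 mm above the sole's underside), where to grip it. Axes as the scraper's.
- glue: White glue bottle 56 mm across, 150 mm high; a bystander. Origin at the centre of its underside.
- mug: White mug 80 mm across, 90 mm high; a bystander. Origin under its centre.
- screwdriver: Screwdriver lying on the bench, about 200 mm; a bystander.
- hammer: Hammer lying on the bench, about 280 mm; a bystander.
- jar: Clear jar 70 mm across, 80 mm high; a bystander. Origin under its centre.
- tape: Grey tape measure 70 x 35 x 65 mm; a bystander. Origin under its centre.
- spare_board: Pink offcut of shelf board 140 x 70 x 18 mm lying flat; a bystander. Origin under its centre.

How it is judged:
By the outcome, as a careful person would: the job done as asked, in the order asked, and still so for the second after the job is handed in, with the robot touching nothing.
It also fails if it takes over 72 s, if anything falls off the work surface, if the arm or the gripper's body presses on something with over 40 N, if the wrist force passes 120 N, or if a joint passes its speed limit or range.

ROBOT

A 6-joint arm with a two-finger parallel gripper is mounted at the origin on the work surface. World frame = base frame: x ahead of the robot, y to its left, z up, the work surface at z = 0. Lengths are in mm, angles in rad, forces in N, time in s.
With the tool pointing down it reaches from about 325 to 775 mm from the base axis. Payload 9.3 kg.
Tool frame: the origin (TCP) lies on the centre line of the jaws, within the pads' length; the fingertips stand 19 mm ahead of it and the grasp point (between the pads) is the TCP; z points along the fingers, y is the line along which they close (so a half turn about z gives the same grasp; the last joint's range is limited). The gripper opens to 85 mm and grips with 20 to 120 N. Pads are 22 mm wide; open, the fingers measure 114 mm over their backs; the gripper's body (76 mm by 85 mm) begins 54 mm behind the grasp point. The pads swing forward as they close: fully open they stand 13 mm farther back than shut.
Start: joints at [1.181, 0.259, 0.021, 1.334, 0, 1.418], TCP at [129.028, 534.648, 250.279] pointing down, gripper open.
Joint ranges: [-3.04, 3.04], [-0.91, 1.82], [-1.04, 1.36], [-1.92, 1.95], [-1.52, 1.45], [-3.14, 3.14]. Speed limits (rad/s): [2.22, 2.22, 2.79, 3.14, 3.14, 3.14].

INTERFACE

Orientations are given as a rotation vector (axis times angle).
In Python, from workcell import r gives the robot as it stands. The module is installed in compiled form; this text tells all that it offers.
- The arm moves only by the tool step_arm, never from a script. Its arguments are lists of equal length, an entry for each row: "dr": the turn, a rotation vector about the tool's x, y, z each as a share of 360 degrees, from -1 to 1, a list of three; "translation": the shift along the tool's x, y, z each as a share of 0.25 m, from -1 to 1, a list of three; "grip": the closure, from 0 (fully open) to 1 (shut). A call has 1 to 8 rows; each row shifts and turns the commanded pose from where the row before left it, along the tool's axes as they then stand; what a row does not reach is not made up. A row lasts 1/10 s, in which the tool goes at most 50 mm and 8.59 degrees, less where a joint would pass 70% of its speed; a pose out of reach is approached as far as the arm can. A call with a number of a shift or a turn outside -1 to 1 is refused whole. A call with a gripper value outside its range is refused whole. The fingers move at their own pace and stop on an object; the grip force is fixed at half the most. Time passes only in rows, so rows that do not move let the fingers close. It gives the time, the measured TCP pose, the force, the opening and the grip force at its end, in the units of the state.
- r.get_obs(): the state, without advancing time (a new reading comes with each control period).
- r.capture(name): name is "side" or "top"; returns a dict with "pixels" (384x512x3 uint8, red, green, blue), "fovy" (degrees; the focal length in pixels is half the picture's height over the tangent of half this angle, whatever the lens; pixels are square), "cx", "cy" (the principal point, pixels), "R" (3x3) and "t" (3): a world point X has camera coordinates R X + t. Camera axes: x right, y down, z forward; pixel columns grow to the right and rows downward; lengths in mm; the calibration is good to about 2 mm. A picture is of the moment at which its call begins. There is no depth.
- r.finish_job(): hands the job in; it is judged then, once.
Trained networks look in a picture, given as the dict that the camera call returned (one of the last four; its "shot" number tells which), for a name from the list of things; names that differ only in an ending like _2 or _b are one class to them, and where a whole thing is asked for, a point or a joint stands for the part that bears it (a point fixed in the world has none). Each returns a list of dicts, best first, with "conf" (0 to 1); they miss things now and then, are a little off and sometimes report something else, mostly with a low value. They report only what shows in the picture. A call takes as long as a camera call.
- r.spot_in(picture, thing): "pixel" ([row, column] in pixels, amid what is visible of it).
- r.masks_of(picture, thing): "region" (384x512 bool, what is visible of it) and "pixel" ([row, column] in pixels, amid what is visible of it).
- r.pinpoint(picture, thing): "pixel" ([row, column] in pixels: a listed point, or the origin of a listed thing).
The state is a dict: "time": time; "joint_positions": joint angles; "joint_velocities": joint speeds; "joint_efforts": joint torques, N m; "ee_pos": TCP position; "tool_rot": TCP orientation; "ft_force": force on the tool from outside, world axes, zero at the start; "ft_torque": the same for the moment, N m; "grip_width": finger opening in mm; "gripper_force": force on a finger pad.
Only numpy, scipy, OpenCV 4.12 (cv2) and the standard library are available. Lean on these libraries where they do the work, as an engineer would, in place of code of your own. Each camera call takes 0.05 s, during which the arm holds its last target. There are 200 camera calls.

## Working session

There is one attempt and no reset: what is moved stays moved. The work goes in short steps, Python scripts to look and compute and a tool call to move; the robot and the scene stay as the last step left them, time stands still between calls to the robot, and variables do not carry over. Pictures are saved under pics/ and viewed, at most 10 in all, crops included, and the job is handed in when it is done.

Besides the shell and the picture viewer there is one more tool, called after ">>>" as name(argument=value, ...), one argument or row to a line, values as JSON. step_arm: Moves the arm, as the interface text tells. Its arguments: {"type":"object","properties":{"dr":{"type":"array","items":{"type":"array","items":{"type":"number","minimum":-1,"maximum":1}}},"translation":{"type":"array","items":{"type":"array","items":{"type":"number","minimum":-1,"maximum":1}}},"grip":{"type":"array","items":{"type":"number"}}},"required":["dr","translation","grip"]}

```bash
mkdir -p pics; cat > h.py <<'E'
import numpy as np, cv2
from scipy.spatial.transform import Rotation as Ro
from workcell import r
def K(c):
    f=c["pixels"].shape[0]/2/np.tan(np.radians(c["fovy"])/2); return f
def proj(c,X):
    p=np.array(c["R"])@np.array(X,float)+np.array(c["t"]); f=K(c); return np.array([c["cy"]+f*p[1]/p[2], c["cx"]+f*p[0]/p[2]])
def ray(c,px):
    f=K(c); d=np.array([(px[1]-c["cx"])/f,(px[0]-c["cy"])/f,1.]); R=np.array(c["R"]); d=R.T@d; o=-R.T@np.array(c["t"]); return o,d/np.linalg.norm(d)
def atz(c,px,z):
    o,d=ray(c,px); return o+d*(z-o[2])/d[2]
def tri(c1,p1,c2,p2):
    o1,d1=ray(c1,p1);o2,d2=ray(c2,p2)
    s=np.linalg.lstsq(np.c_[d1,-d2],o2-o1,rcond=None)[0]
    a,b=o1+d1*s[0],o2+d2*s[1]; return (a+b)/2,np.linalg.norm(a-b)
def save(c,n): cv2.imwrite("pics/"+n+".png",c["pixels"][:,:,::-1])
E
python3 - <<'E'
from h import *
np.set_printoptions(precision=1,suppress=True)
S=r.capture("side");T=r.capture("top")
im=np.hstack([S["pixels"],T["pixels"]])
save(S,"s0");save(T,"t0")
for c in(S,T): print(c["fovy"],c["cx"],c["cy"],-np.array(c["R"]).T@c["t"])
for n in["jig_lane","jig_tray","clamp_pivot","clamp_grip","clamp_pad","board","offcut0","scraper","scraper_grip","glue","mug","screwdriver","hammer","jar","tape","spare_board"]:
    a=r.pinpoint(S,n);b=r.pinpoint(T,n)
    print(n,[(np.array(q["pixel"]),round(q["conf"],2)) for q in a[:4]],[(np.array(q["pixel"]),round(q["conf"],2)) for q in b[:4]], tri(S,a[0]["pixel"],T,b[0]["pixel"]) if a and b else "")
print(r.get_obs())
E
```

```text
50.892430559833585 246.96645413944586 195.0041998999916 [ -18.5 -770.   765.8]
52.60234842735723 250.6313561567495 195.56845920716918 [ 410.2   26.3 1243.6]
jig_lane [(array([219.3, 251.8]), 0.62)] [] 
jig_tray [(array([273.7, 273.4]), 0.72)] [(array([222.2, 318. ]), 0.88)] (array([ 489.6, -161.8,   -1.9]), np.float64(4.594087537492132))
clamp_pivot [(array([184.3, 238.1]), 0.95)] [(array([196.1, 214.1]), 0.89), (array([216.6, 367.4]), 0.54)] (array([565.8, 158. ,  84.6]), np.float64(15.82381094858129))
clamp_grip [(array([307.3, 323.9]), 0.72), (array([169.5, 222.5]), 0.7)] [(array([190.7, 177.9]), 0.78), (array([277.7, 348.6]), 0.64)] (array([ 787.4,  202.8, -534.5]), np.float64(472.29525214023244))
clamp_pad [(array([156.6, 235.5]), 0.61), (array([237.5, 252.7]), 0.17)] [(array([190.9, 206.8]), 0.42), (array([211.8, 263.1]), 0.27)] (array([565.4, 169.1, 179.5]), np.float64(10.061999143947679))
board [(array([225.7, 250.2]), 0.93), (array([171.3, 222.8]), 0.26)] [(array([213.7, 264.2]), 0.84), (array([277.6, 347. ]), 0.67)] (array([516.9,   7. ,  37.2]), np.float64(10.2850424966790
[... 1345 characters left out ...]
([206.9, 161.7]), 0.9), (array([274.4, 277.2]), 0.42)] [(array([264.6, 178.5]), 0.82)] (array([352.3, 275.8,   4. ]), np.float64(6.322797552357345))
spare_board [(array([174.6, 260.2]), 0.61)] [(array([141.9, 184.4]), 0.79)] (array([746.4, 274.3,   7.7]), np.float64(0.15117402328318869))
{'time': 1.7, 'joint_positions': array([ 1.2,  0.3,  0. ,  1.3, -0. ,  1.4]), 'joint_velocities': array([ 0., -0.,  0., -0., -0.,  0.]), 'joint_efforts': array([  0. , -55.5,  34.5,   0. ,  -0. ,  -0. ]), 'ee_pos': array([129. , 534.7, 250.3]), 'tool_rot': array([0.4, 3.1, 0. ]), 'ft_force': array([ 0.7, -0.1, -0.2]), 'ft_torque': array([-0.,  0., -0.]), 'gripper_force': 0.0, 'grip_width': 85.36299734607624}
```

View pictures.

```bash
python3 - <<'E'
import cv2
t=cv2.imread("pics/t0.png")[120:310,100:420]; cv2.imwrite("pics/t0c.png",cv2.resize(t,(800,475),interpolation=cv2.INTER_CUBIC))
s=cv2.imread("pics/s0.png")[130:350,130:400]; cv2.imwrite("pics/s0c.png",cv2.resize(s,(736,600),interpolation=cv2.INTER_CUBIC))
E
```

```text
(no output)
```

View pics/t0c.png

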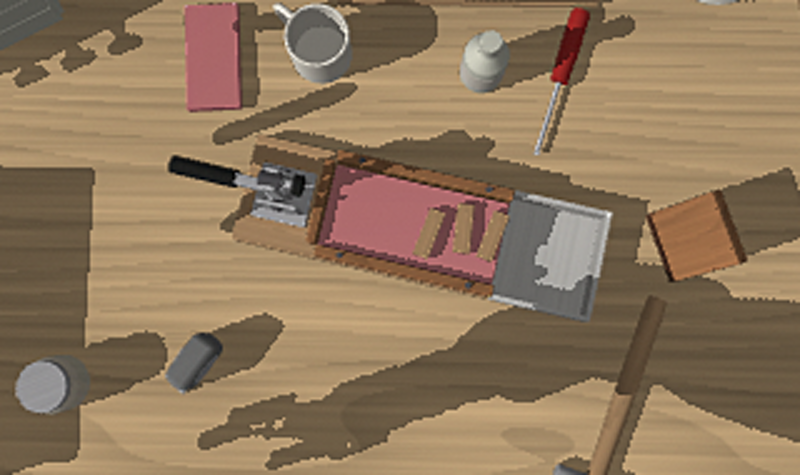

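View pics/s0c.png

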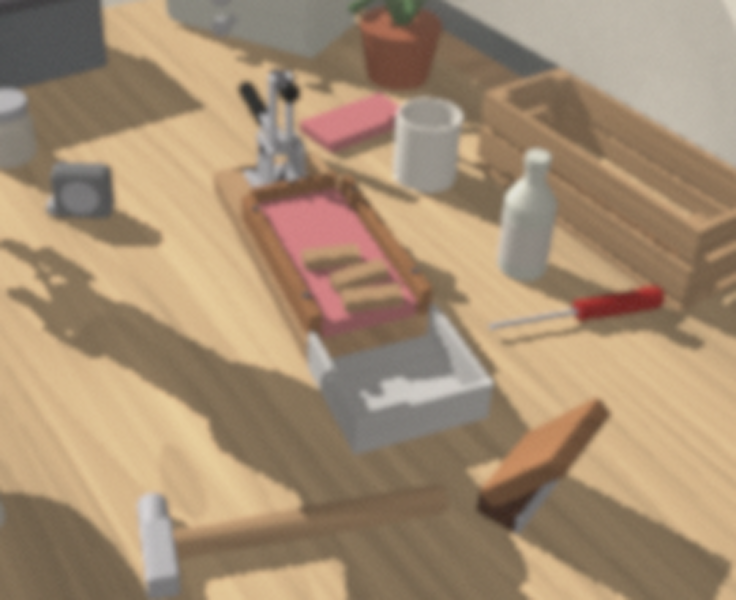

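```bash
cat > fit.py <<'E'
from h import *
from scipy.optimize import minimize
def P(p,X):  # pose (x,y,yaw) local->world
    X=np.atleast_2d(np.array(X,float)); c,s=np.cos(p[2]),np.sin(p[2])
    return np.c_[p[0]+c*X[:,0]-s*X[:,1],p[1]+s*X[:,0]+c*X[:,1],X[:,2]]
def hull(c,p,parts):
    m=np.zeros((384*2,512*2),np.uint8)
    for X in parts:
        q=np.array([proj(c,x)[::-1] for x in P(p,X)])*2+.5
        cv2.fillConvexPoly(m,cv2.convexHull(np.round(q*16).astype(np.int32)),1,shift=4)
    return m
def fit(views,parts,p0,occ=None):
    ms=[cv2.resize(m.astype(np.uint8),(1024,768),interpolation=cv2.INTER_NEAREST) for _,m in views]
    def f(p):
        s=0
        for (c,_),m in zip(views,ms):
            h=hull(c,p,parts); s+=(h&m).sum()/max((h|m).sum(),1)
        return -s/len(ms)
    best=None
    for k in range(3):
        o=minimize(f,p0,method="Nelder-Mead",options=dict(initial_simplex=np.array([p0]*4)+np.array([[0,0,0],[8,0,0],[0,8,0],[0,0,.12]])*(1 if k%2==0 else -1)))
        p0=o.x
    return o.x,-o.fun
def box(x,y,z): return [[a,b,c] for a in x for b in y for c in z]
s35,c35=np.sin(np.radians(35)),np.cos(np.radians(35))
def handboard():
    o=np.array([0,8,24.]);u=np.array([0,-s35,c35]);n=np.array([0,c35,s35])
    return [o+u*a+n*b+np.array([x,0,0]) for a in(0,93) for b in(-10,10) for x in(-45,45)]
SCR=[box((-45,45),(-24,18),(0,26)),handboard()]
OFF=[box((-30,30),(-10,10),(50,64))]
E
python3 - <<'E'
from fit import *
np.set_printoptions(precision=2,suppress=True)
S=r.capture("side");T=r.capture("top")
pts={}
obs=[]
for n,l,i,j in [("jig_tray",(0,-168,4),0,0),("clamp_pivot",(0,165,85),0,0),("clamp_grip",(0,165+100*np.cos(.05),90),None,None),("board",(0,0,30),0,0),("jig_lane",(0,0,50),0,0)]:
    for c in(S,T):
        q=r.pinpoint(c,n)
        if not q: continue
        if n=="clamp_grip": q=[a for a in q if a["pixel"][1]<240]
        if q: obs.append((c,l,np.array(q[0]["pixel"]),n))
from scipy.optimize import least_squares
f=lambda p:np.concatenate([proj(c,P(p,l)[0])-px for c,l,px,n in obs])
o=least_squares(f,[517,7,-.23],loss="soft_l1"); print("jig pts",o.x)
for (c,l,px,n),e in zip(obs,f(o.x).reshape(-1,2)): print(n,e)
hsv=cv2.cvtColor(T["pixels"],cv2.COLOR_RGB2HSV)
m=r.masks_of(T,"board")[0]; reg=m["region"]
cnt=max(cv2.findContours(reg.astype(np.uint8),0,1)[0],key=cv2.contourArea); print("rect",cv2.minAreaRect(cnt),m["conf"])
b=cv2.boxPoints(cv2.minAreaRect(cnt)); W=np.array([atz(T,(v,u),50) for u,v in b]); print(W,W.mean(0))
ms=[(c,r.masks_of(c,"scraper")[0]["region"]) for c in(S,T)]
print("scraper",fit(ms,SCR,np.array([505,-319,.36])),fit(ms[1:],SCR,np.array([505,-319,.36])))
for c in(T,S):
  for n in("offcut0",):
    for a in r.masks_of(c,n)[:4]:
        R=cv2.minAreaRect(cv2.findContours(a["region"].astype(np.uint8),0,1)[0][0])
        w=atz(c,a["pixel"],60); d=w[:2]-o.x[:2]; cc,ss=np.cos(o.x[2]),np.sin(o.x[2])
        print(a["conf"],np.array(R[0]),R[1],R[2],"jig",cc*d[0]+ss*d[1],-ss*d[0]+cc*d[1])
Tm=T["pixels"].copy()
import pickle;pickle.dump((S,T,reg,o.x),open("c0.pkl","wb"))
print(r.get_obs()["time"])
E
```

```text
jig pts [524.07   7.04  -0.2 ]
jig_tray [-1.54 -0.42]
jig_tray [0.02 0.55]
clamp_pivot [-1.87 -2.62]
clamp_pivot [1.14 0.76]
clamp_grip [-1.15  0.08]
clamp_grip [-1.2  -1.21]
board [1.74 0.71]
board [-2.39  3.15]
jig_lane [ 0.74 -0.99]
rect ((264.79412841796875, 209.1764678955078), (71.47859954833984, 33.19036102294922), 12.528807640075684) 0.61
[[ 497.21  126.31   50.  ]
 [ 598.56  106.62   50.  ]
 [ 553.58 -110.12   50.  ]
 [ 453.58  -88.33   50.  ]] [525.73   8.62  50.  ]
scraper (array([ 508.51, -319.65,    0.32]), np.float64(0.9194016300461609)) (array([ 509.34, -317.85,    0.33]), np.float64(0.8987217305801377))
0.47 [270.9 212.7] (5.81377649307251, 18.335756301879883) 26.56505012512207 jig -2.973919775619178 -20.578162816037707
0.67 [260.56 231.24] (8.48874568939209, 21.828205108642578) 75.96376037597656 jig -5.4782925361120025 -61.10606460136065
0.6 [265.9 239.3] (7.9195966720581055, 22.344575881958008) 81.8698959350586 jig 0.39794049770321394 -101.30743307219406
0.45 [250.  224.5] (7.0, 20.0) 90.0 jig -13.922878688921676 -28.892582404182317
2.55
```

```bash
python3 - <<'E'
from fit import *
import pickle
S,T,reg,_=pickle.load(open("c0.pkl","rb"))
def draw(c,p,x0,y0,w,h,k):
    im=cv2.resize(np.ascontiguousarray(c["pixels"][y0:y0+h,x0:x0+w,::-1]),None,fx=k,fy=k,interpolation=cv2.INTER_CUBIC)
    def poly(X,col):
        q=np.array([((proj(c,x)[::-1]-[x0,y0])+.5)*k for x in P(p,X)]); cv2.polylines(im,[np.round(q).astype(int)],len(X)>2,col,1)
    for s in(1,-1):
        poly([[53*s,-111,64],[53*s,111,64],[67*s,111,64],[67*s,-111,64]],(0,255,0))
    poly([[-69,-110,30],[-69,220,30],[69,220,30],[69,-110,30]],(255,0,0))
    poly([[-63,-110,45],[-63,-226,45],[63,-226,45],[63,-110,45]],(0,0,255))
    poly([[0,165,85],[0,165+138,92]],(255,255,0))
    poly([[-51,10,50],[51,10,50]],(0,255,255))
    return im
a=draw(T,(525,7.5,-.205),160,160,200,100,4); b=draw(S,(525,7.5,-.205),200,140,110,160,1.8)
b=draw(S,(525,7.5,-.205),190,140,133,166,1.2)
cv2.imwrite("pics/ov.png",np.vstack([a,np.pad(b,((0,0),(0,800-b.shape[1]),(0,0)))])[:600])
E
```

```text
(no output)
```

View pics/ov.png

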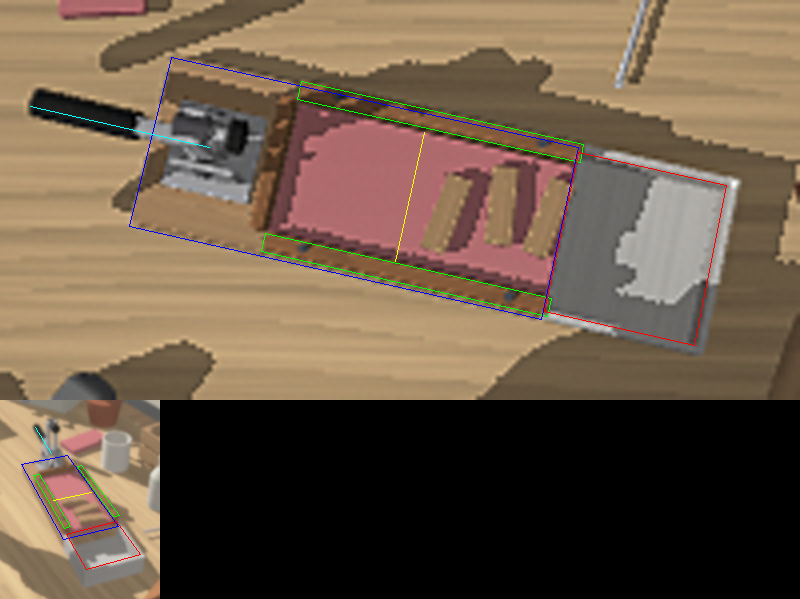

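```bash
cat > plan.py <<'E'
from fit import *
JIG=(526,6.5,-.206)
def RZ(a): return Ro.from_euler("z",a)
def toolR(yaw,tilt,ysign=1):
    # tool z = down, tilted by 'tilt' towards local +y; tool y = ysign*local x if across, 
    z=np.array([0,np.sin(tilt),-np.cos(tilt)]); y=np.array([ysign,0,0]); x=np.cross(y,z)
    return RZ(yaw)*Ro.from_matrix(np.c_[x,y,z])
def cur():
    o=r.get_obs(); return np.array(o["ee_pos"]),Ro.from_rotvec(o["tool_rot"])
def rows(poses,grip,start=None):
    p,R=start or cur(); tr=[];dr=[]
    for q,Q in poses:
        t=np.round(R.inv().apply(q-p)/250,3); d=np.round((R.inv()*Q).as_rotvec()/(2*np.pi),3)
        tr.append([float(v) for v in t+0.]); dr.append([float(v) for v in d+0.])
        p=p+R.apply(t*250); R=R*Ro.from_rotvec(d*2*np.pi)
    for i in range(0,len(tr),8):
        print('dr',str(dr[i:i+8]).replace(' ',''),'\ntr',str(tr[i:i+8]).replace(' ',''),'\ngrip',[grip]*len(tr[i:i+8]))
    return p,R
def line(q,Q,n,start=None):
    p,R=start or cur(); d=(R.inv()*Q).as_rotvec()
    return [(p+(q-p)*k/n,R*Ro.from_rotvec(d*k/n)) for k in range(1,n+1)]
def info():
    o=r.get_obs(); print(o["time"],np.round(o["ee_pos"],1),np.round(o["tool_rot"],3),np.round(o["joint_positions"],2),np.round(o["ft_force"],1),round(o["grip_width"],1))
E
python3 - <<'E'
from plan import *
p,R=cur(); print(R.as_matrix().round(2))
for s in(1,-1):
    Q=toolR(JIG[2],-np.radians(35),s); print(s,np.degrees((R.inv()*Q).magnitude()))
    if s==1: B=Q
g=P(JIG,[0,265,90])[0]; print("grip",g)
Q=min([toolR(JIG[2],-np.radians(35),s) for s in(1,-1)],key=lambda Q:(R.inv()*Q).magnitude())
pre=g-Q.apply([0,0,110]); print(pre)
e=rows(line(pre,Q,16),0.0)
E
```

```text
[[-0.97  0.23 -0.  ]
 [ 0.23  0.97 -0.  ]
 [ 0.   -0.   -1.  ]]
1 93.57987330952871
-1 96.79970499151143
grip [580.20472152 265.89708588  90.        ]
[593.11023326 327.65650541 180.10672487]
dr [[0.005,-0.005,0.015],[0.004,-0.005,0.015],[0.005,-0.004,0.014],[0.005,-0.005,0.015],[0.004,-0.005,0.015],[0.005,-0.005,0.015],[0.005,-0.005,0.015],[0.004,-0.004,0.014]] 
tr [[-0.125,-0.023,0.018],[-0.126,-0.011,0.022],[-0.125,0.002,0.026],[-0.125,0.014,0.029],[-0.121,0.026,0.032],[-0.117,0.038,0.035],[-0.112,0.051,0.037],[-0.106,0.061,0.039]] 
grip [0.0, 0.0, 0.0, 0.0, 0.0, 0.0, 0.0, 0.0]
dr [[0.005,-0.005,0.015],[0.005,-0.005,0.015],[0.004,-0.005,0.015],[0.005,-0.005,0.015],[0.005,-0.005,0.014],[0.004,-0.004,0.015],[0.005,-0.005,0.015],[0.005,-0.005,0.015]] 
tr [[-0.098,0.072,0.04],[-0.09,0.082,0.041],[-0.081,0.091,0.04],[-0.07,0.099,0.04],[-0.059,0.107,0.04],[-0.049,0.113,0.037],[-0.037,0.117,0.036],[-0.024,0.122,0.033]] 
grip [0.0, 0.0, 0.0, 0.0, 0.0, 0.0, 0.0, 0.0]
```

```bash
python3 - <<'E'
from plan import *
Q=toolR(JIG[2],-np.radians(35),-1); g=P(JIG,[0,265,90])[0]
rows(line(g-Q.apply([0,0,110]),Q,16),0.0)
E
```

```text
dr [[0.005,0.005,-0.015],[0.005,0.004,-0.016],[0.005,0.005,-0.015],[0.004,0.005,-0.016],[0.005,0.004,-0.015],[0.005,0.005,-0.015],[0.005,0.005,-0.016],[0.005,0.005,-0.015]] 
tr [[-0.125,-0.023,0.018],[-0.123,-0.034,0.014],[-0.119,-0.046,0.013],[-0.114,-0.057,0.011],[-0.109,-0.068,0.008],[-0.102,-0.077,0.009],[-0.094,-0.086,0.008],[-0.086,-0.095,0.008]] 
grip [0.0, 0.0, 0.0, 0.0, 0.0, 0.0, 0.0, 0.0]
dr [[0.005,0.004,-0.015],[0.004,0.005,-0.016],[0.005,0.005,-0.015],[0.005,0.004,-0.016],[0.005,0.005,-0.015],[0.005,0.005,-0.015],[0.005,0.005,-0.016],[0.005,0.004,-0.015]] 
tr [[-0.076,-0.103,0.008],[-0.067,-0.109,0.01],[-0.056,-0.115,0.011],[-0.045,-0.119,0.013],[-0.034,-0.123,0.016],[-0.022,-0.125,0.018],[-0.011,-0.126,0.023],[0.001,-0.125,0.026]] 
grip [0.0, 0.0, 0.0, 0.0, 0.0, 0.0, 0.0, 0.0]
```

>>> step_arm(
  dr=[
    [0.005,0.005,-0.015],
    [0.005,0.004,-0.016],
    [0.005,0.005,-0.015],
    [0.004,0.005,-0.016],
    [0.005,0.004,-0.015],
    [0.005,0.005,-0.015],
    [0.005,0.005,-0.016],
    [0.005,0.005,-0.015],
  ],
  translation=[
    [-0.125,-0.023,0.018],
    [-0.123,-0.034,0.014],
    [-0.119,-0.046,0.013],
    [-0.114,-0.057,0.011],
    [-0.109,-0.068,0.008],
    [-0.102,-0.077,0.009],
    [-0.094,-0.086,0.008],
    [-0.086,-0.095,0.008],
  ],
  grip=[0,0,0,0,0,0,0,0],
)

```text
time: 3.35
ee_pos: [362.4, 430.5, 214.9]
tool_rot: [0.774, -2.759, 0.306]
ft_force: [-0.1, 0.7, -0.7]
grip_width: 85.4
gripper_force: 0.0
```

>>> step_arm(
  dr=[
    [0.005,0.004,-0.015],
    [0.004,0.005,-0.016],
    [0.005,0.005,-0.015],
    [0.005,0.004,-0.016],
    [0.005,0.005,-0.015],
    [0.005,0.005,-0.015],
    [0.005,0.005,-0.016],
    [0.005,0.004,-0.015],
  ],
  translation=[
    [-0.076,-0.103,0.008],
    [-0.067,-0.109,0.01],
    [-0.056,-0.115,0.011],
    [-0.045,-0.119,0.013],
    [-0.034,-0.123,0.016],
    [-0.022,-0.125,0.018],
    [-0.011,-0.126,0.023],
    [0.001,-0.125,0.026],
  ],
  grip=[0,0,0,0,0,0,0,0],
)

```text
time: 4.15
ee_pos: [594.2, 327.0, 179.2]
tool_rot: [1.656, -2.03, 0.523]
ft_force: [-0.2, 0.2, -0.5]
grip_width: 85.3
gripper_force: 0.0
```

```bash
python3 - <<'E'
from plan import *
info()
Q=toolR(JIG[2],-np.radians(35),-1); g=P(JIG,[0,265,90])[0]
print(g-Q.apply([0,0,110]),Q.as_rotvec())
S=r.capture("side");T=r.capture("top")
obs=[]
for n,l in [("jig_tray",(0,-168,4)),("clamp_pivot",(0,165,85)),("clamp_grip",(0,165+100*np.cos(.05),90)),("jig_lane",(0,0,50))]:
    for c in(S,T):
        for q in r.pinpoint(c,n)[:2]:
            e=np.array(q["pixel"])-proj(c,P(JIG,l)[0]); print(n,"T" if c is T else "S",e.round(1),round(q["conf"],2))
rows(line(g,Q,6),0.0)
E
```

```text
4.15 [594.2 327.  179.2] [ 1.656 -2.03   0.523] [ 0.55  0.83  0.69  1.88 -0.43 -0.72] [-0.2  0.2 -0.5] 85.3
[593.11023326 327.65650541 180.10672487] [ 1.65183709 -2.03269129  0.52082223]
jig_tray S [2.1 2.5] 0.8
jig_tray T [-1.4  0. ] 0.84
clamp_pivot S [0.2 1.9] 0.89
clamp_pivot T [-0.2 -0.1] 0.7
clamp_grip S [ 2.5 -2.1] 0.75
clamp_grip T [-0.   0.1] 0.81
clamp_grip T [-38.6 114. ] 0.71
jig_lane S [-1.2  3.5] 0.83
jig_lane S [86.7 70. ] 0.66
dr [[0.0,0.0,0.0],[0.0,0.0,0.0],[0.0,0.0,0.0],[0.0,0.0,0.0],[0.0,0.0,0.0],[-0.001,0.0,0.0]] 
tr [[0.0,0.0,0.074],[0.0,-0.001,0.074],[0.0,0.0,0.073],[0.0,0.0,0.074],[0.0,0.0,0.074],[0.0,-0.001,0.074]] 
grip [0.0, 0.0, 0.0, 0.0, 0.0, 0.0]
```

```bash
python3 - <<'E'
from plan import *
Q=toolR(JIG[2],-np.radians(20),-1); g=P(JIG,[0,265,89])[0]
e=rows(line(g,Q,8),0.0); print(e[0],g)
E
```

```text
dr [[0.0,-0.005,0.0],[0.0,-0.005,0.0],[0.0,-0.005,0.0],[0.0,-0.006,0.0],[0.0,-0.005,0.0],[0.0,-0.005,0.0],[0.0,-0.005,0.0],[-0.001,-0.005,0.0]] 
tr [[0.0,0.0,0.056],[0.001,0.0,0.055],[0.003,-0.001,0.056],[0.005,0.0,0.056],[0.007,0.0,0.055],[0.009,0.0,0.055],[0.011,0.0,0.055],[0.012,-0.001,0.054]] 
grip [0.0, 0.0, 0.0, 0.0, 0.0, 0.0, 0.0, 0.0]
[580.32080271 265.89633692  89.02889849] [580.20472152 265.89708588  89.        ]
```

>>> step_arm(
  dr=[
    [0.0,-0.005,0.0],
    [0.0,-0.005,0.0],
    [0.0,-0.005,0.0],
    [0.0,-0.006,0.0],
    [0.0,-0.005,0.0],
    [0.0,-0.005,0.0],
    [0.0,-0.005,0.0],
    [-0.001,-0.005,0.0],
  ],
  translation=[
    [0.0,0.0,0.056],
    [0.001,0.0,0.055],
    [0.003,-0.001,0.056],
    [0.005,0.0,0.056],
    [0.007,0.0,0.055],
    [0.009,0.0,0.055],
    [0.011,0.0,0.055],
    [0.012,-0.001,0.054],
  ],
  grip=[0,0,0,0,0,0,0,0],
)

```text
time: 5.45
ee_pos: [580.2, 265.4, 88.6]
tool_rot: [1.797, -2.214, 0.315]
ft_force: [1.0, -0.2, -0.2]
grip_width: 85.2
gripper_force: 0.0
```

>>> step_arm(
  dr=[
    [0,0,0],
    [0,0,0],
    [0,0,0],
    [0,0,0],
    [0,0,0],
    [0,0,0],
    [0,0,0],
    [0,0,0],
  ],
  translation=[
    [0,0,0],
    [0,0,0],
    [0,0,0],
    [0,0,0],
    [0,0,0],
    [0,0,0],
    [0,0,0],
    [0,0,0],
  ],
  grip=[0.3,0.5,0.6,0.7,0.8,0.9,1,1],
)

```text
time: 6.25
ee_pos: [581.4, 266.0, 88.8]
tool_rot: [1.797, -2.214, 0.316]
ft_force: [4.5, 4.5, 3.7]
grip_width: 20.5
gripper_force: 58.7
```

```bash
python3 - <<'E'
from plan import *
info(); p,R=cur()
d=RZ(-JIG[2]).apply(p-np.array([*P(JIG,[0,0,0])[0]])); print("jig",d)
Q=toolR(JIG[2],-np.radians(20),-1)
piv=P(JIG,[0,165,85])[0]; ax=RZ(JIG[2]).apply([1,0,0])
st=(P(JIG,[0,265,89])[0],Q)
n=20; ps=[]
for k in range(1,n+1):
    A=Ro.from_rotvec(ax*1.6*k/n); ps.append((piv+A.apply(p-piv),A*R))
e=rows(ps,1,(p,R)); print(e[0])
E
```

```text
6.25 [581.4 266.   88.8] [ 1.797 -2.214  0.316] [ 0.42  0.64  0.17  1.32 -0.28 -0.92] [4.5 4.5 3.7] 20.5
jig [  1.19372379 265.36212779  88.83589576]
dr [[0.0,-0.013,0.0],[0.0,-0.012,0.0],[0.0,-0.013,0.0],[0.0,-0.013,0.0],[0.0,-0.013,0.0],[0.0,-0.012,0.0],[0.0,-0.013,0.0],[0.0,-0.013,0.0]] 
tr [[0.013,0.0,-0.029],[0.014,0.0,-0.03],[0.013,0.0,-0.029],[0.014,0.0,-0.029],[0.013,0.0,-0.029],[0.013,0.0,-0.029],[0.014,0.0,-0.03],[0.013,0.0,-0.029]] 
grip [1, 1, 1, 1, 1, 1, 1, 1]
dr [[0.0,-0.013,0.0],[0.0,-0.012,0.0],[0.0,-0.013,0.0],[0.0,-0.013,0.0],[0.0,-0.013,0.0],[0.0,-0.012,0.0],[0.0,-0.013,0.0],[0.0,-0.013,0.0]] 
tr [[0.013,0.0,-0.029],[0.014,0.0,-0.029],[0.013,0.0,-0.029],[0.013,0.0,-0.03],[0.014,0.0,-0.029],[0.013,0.0,-0.029],[0.013,0.0,-0.029],[0.014,0.0,-0.03]] 
grip [1, 1, 1, 1, 1, 1, 1, 1]
dr [[0.0,-0.012,0.0],[0.0,-0.013,0.0],[0.0,-0.013,0.0],[0.0,-0.013,0.0]] 
tr [[0.013,0.0,-0.029],[0.013,0.0,-0.029],[0.014,0.0,-0.029],[0.013,0.0,-0.029]] 
grip [1, 1, 1, 1]
[559.53054055 161.26526193 185.19681458]
```

>>> step_arm(
  dr=[
    [0.0,-0.013,0.0],
    [0.0,-0.012,0.0],
    [0.0,-0.013,0.0],
    [0.0,-0.013,0.0],
    [0.0,-0.013,0.0],
    [0.0,-0.012,0.0],
    [0.0,-0.013,0.0],
    [0.0,-0.013,0.0],
  ],
  translation=[
    [0.013,0.0,-0.029],
    [0.014,0.0,-0.03],
    [0.013,0.0,-0.029],
    [0.014,0.0,-0.029],
    [0.013,0.0,-0.029],
    [0.013,0.0,-0.029],
    [0.014,0.0,-0.03],
    [0.013,0.0,-0.029],
  ],
  grip=[1,1,1,1,1,1,1,1],
)

```text
time: 7.05
ee_pos: [576.8, 244.3, 148.6]
tool_rot: [-1.828, 2.253, 0.273]
ft_force: [3.6, 2.4, -0.4]
grip_width: 20.2
gripper_force: 59.2
```

```bash
python3 - <<'E'
from plan import *
info(); p,R=cur()
d=RZ(-JIG[2]).apply(p-np.array([*P(JIG,[0,0,0])[0]])); print("jig",d, "ang",np.arctan2(d[2]-85,d[1]-165), np.hypot(d[2]-85,d[1]-165), RZ(-JIG[2]).apply(R.as_matrix()[:,2]))
E
```

```text
7.05 [576.8 244.3 148.6] [-1.828  2.253  0.273] [ 0.14  0.36 -0.14  0.98  0.28 -1.2 ] [ 3.6  2.4 -0.4] 20.2
jig [  1.06377305 243.1665764  148.55166496] ang 0.682634897689871 100.7413906307624 [-0.0012913   0.28987491 -0.95706367]
```

Smooth; continue through the rest.

>>> step_arm(
  dr=[
    [0.0,-0.013,0.0],
    [0.0,-0.012,0.0],
    [0.0,-0.013,0.0],
    [0.0,-0.013,0.0],
    [0.0,-0.013,0.0],
    [0.0,-0.012,0.0],
    [0.0,-0.013,0.0],
    [0.0,-0.013,0.0],
  ],
  translation=[
    [0.013,0.0,-0.029],
    [0.014,0.0,-0.029],
    [0.013,0.0,-0.029],
    [0.013,0.0,-0.03],
    [0.014,0.0,-0.029],
    [0.013,0.0,-0.029],
    [0.013,0.0,-0.029],
    [0.014,0.0,-0.03],
  ],
  grip=[1,1,1,1,1,1,1,1],
)

```text
time: 7.85
ee_pos: [565.5, 191.4, 183.2]
tool_rot: [-1.456, 1.798, 0.736]
ft_force: [-2.2, -1.6, 2.0]
grip_width: 20.1
gripper_force: 59.8
```

```bash
python3 - <<'E'
from plan import *
info(); p,R=cur()
d=RZ(-JIG[2]).apply(p-np.array([*P(JIG,[0,0,0])[0]])); print("jig",d, "ang",np.arctan2(d[2]-85,d[1]-165), np.hypot(d[2]-85,d[1]-165), RZ(-JIG[2]).apply(R.as_matrix()[:,2]))
E
```

```text
7.85 [565.5 191.4 183.2] [-1.456  1.798  0.736] [-0.21  0.33 -0.36  0.88  0.93 -1.57] [-2.2 -1.6  2. ] 20.1
jig [  0.83388891 189.0915448  183.18331159] ang 1.3301770994001196 101.09582189462051 [ 0.00096787  0.80430863 -0.59421098]
```

>>> step_arm(
  dr=[
    [0.0,-0.012,0.0],
    [0.0,-0.013,0.0],
    [0.0,-0.013,0.0],
    [0.0,-0.013,0.0],
    [0,0,0],
    [0,0,0],
    [0,0,0],
    [0,0,0],
  ],
  translation=[
    [0.013,0.0,-0.029],
    [0.013,0.0,-0.029],
    [0.014,0.0,-0.029],
    [0.013,0.0,-0.029],
    [0,0,0],
    [0,0,0],
    [0,0,0],
    [0,0,0],
  ],
  grip=[1,1,1,1,1,1,0.6,0],
)

```text
time: 8.65
ee_pos: [558.8, 160.8, 184.7]
tool_rot: [-1.259, 1.557, 0.913]
ft_force: [-0.7, -0.4, 0.3]
grip_width: 47.3
gripper_force: 0.0
```

```bash
python3 - <<'E'
from plan import *
info(); p,R=cur()
d=RZ(-JIG[2]).apply(p-np.array([*P(JIG,[0,0,0])[0]])); print("jig",d, "ang",np.arctan2(d[2]-85,d[1]-165), np.hypot(d[2]-85,d[1]-165), RZ(-JIG[2]).apply(R.as_matrix()[:,2]))
E
```

```text
8.65 [558.8 160.8 184.7] [-1.259  1.557  0.913] [-0.35  0.47 -0.39  1.12  1.22 -2.  ] [-0.7 -0.4  0.3] 47.3
jig [  0.51384397 157.72723985 184.70972626] ang 1.6436067140527961 99.97460953453691 [ 5.50554633e-04  9.49077110e-01 -3.15043389e-01]
```

```bash
cat >> plan.py <<'E'
SC=(508.5,-319.5,.325)
def scR(yaw,s):
    z=np.array([0,s35,-c35]);y=s*np.array([0,c35,s35]); return RZ(yaw)*Ro.from_matrix(np.c_[np.cross(y,z),y,z])
GP=[0,8-66*s35,78]
E
python3 - <<'E'
from plan import *
p,R=cur()
for s in(1,-1): print(s,np.degrees((R.inv()*scR(SC[2],s)).as_rotvec()))
s=max((1,-1),key=lambda s:(R.inv()*scR(SC[2],s)).as_rotvec()[2]); Q=scR(SC[2],s)
a=p-R.apply([0,0,100]); L=line(a,R,4)
g=P(SC,GP)[0]; pre=g-Q.apply([0,0,100]); print(a,g,pre)
L+=line(pre+[0,0,40],Q,20,(a,R)); rows(L,0.0)
E
```

```text
1 [ 8.26752673 45.3146207  66.75227309]
-1 [ -49.5769526     9.04517735 -103.70269966]
[539.29857913  67.89748765 216.21406515] [ 518.03329742 -347.79310254   78.        ] [ 536.34809696 -402.1481152   159.91520443]
dr [[0.0,0.0,0.0],[0.0,0.0,0.0],[0.0,0.0,0.0],[0.0,0.0,0.0],[0.001,0.006,0.009],[0.001,0.007,0.01],[0.001,0.006,0.009],[0.002,0.006,0.009]] 
tr [[0.0,0.0,-0.1],[0.0,0.0,-0.1],[0.0,0.0,-0.1],[0.0,0.0,-0.1],[0.032,-0.019,-0.086],[0.034,-0.021,-0.085],[0.037,-0.024,-0.084],[0.038,-0.027,-0.082]] 
grip [0.0, 0.0, 0.0, 0.0, 0.0, 0.0, 0.0, 0.0]
dr [[0.001,0.006,0.009],[0.001,0.007,0.01],[0.001,0.006,0.009],[0.001,0.006,0.009],[0.001,0.007,0.009],[0.001,0.006,0.01],[0.002,0.006,0.009],[0.001,0.006,0.009]] 
tr [[0.039,-0.03,-0.08],[0.041,-0.032,-0.078],[0.042,-0.036,-0.076],[0.043,-0.038,-0.074],[0.043,-0.042,-0.073],[0.044,-0.044,-0.07],[0.044,-0.048,-0.069],[0.043,-0.051,-0.066]] 
grip [0.0, 0.0, 0.0, 0.0, 0.0, 0.0, 0.0, 0.0]
dr [[0.001,0.007,0.01],[0.001,0.006,0.009],[0.001,0.006,0.009],[0.001,0.007,0.009],[0.002,0.006,0.01],[0.001,0.006,0.009],[0.001,0.007,0.009],[0.001,0.006,0.009]] 
tr [[0.043,-0.053,-0.064],[0.042,-0.057,-0.062],[0.042,-0.06,-0.06],[0.04,-0.062,-0.058],[0.039,-0.065,-0.056],[0.036,-0.068,-0.054],[0.035,-0.07,-0.051],[0.034,-0.073,-0.05]] 
grip [0.0, 0.0, 0.0, 0.0, 0.0, 0.0, 0.0, 0.0]
```

>>> step_arm(
  dr=[
    [0,0,0],
    [0,0,0],
    [0,0,0],
    [0,0,0],
    [0.001,0.006,0.009],
    [0.001,0.007,0.01],
    [0.001,0.006,0.009],
    [0.002,0.006,0.009],
  ],
  translation=[
    [0,0,-0.1],
    [0,0,-0.1],
    [0,0,-0.1],
    [0,0,-0.1],
    [0.032,-0.019,-0.086],
    [0.034,-0.021,-0.085],
    [0.037,-0.024,-0.084],
    [0.038,-0.027,-0.082],
  ],
  grip=[0,0,0,0,0,0,0,0],
)

```text
time: 9.45
ee_pos: [538.8, -27.2, 213.0]
tool_rot: [-1.166, 1.867, 0.949]
ft_force: [0.1, -0.1, -0.2]
grip_width: 85.4
gripper_force: 0.0
```

>>> step_arm(
  dr=[
    [0.001,0.006,0.009],
    [0.001,0.007,0.01],
    [0.001,0.006,0.009],
    [0.001,0.006,0.009],
    [0.001,0.007,0.009],
    [0.001,0.006,0.01],
    [0.002,0.006,0.009],
    [0.001,0.006,0.009],
  ],
  translation=[
    [0.039,-0.03,-0.08],
    [0.041,-0.032,-0.078],
    [0.042,-0.036,-0.076],
    [0.043,-0.038,-0.074],
    [0.043,-0.042,-0.073],
    [0.044,-0.044,-0.07],
    [0.044,-0.048,-0.069],
    [0.043,-0.051,-0.066],
  ],
  grip=[0,0,0,0,0,0,0,0],
)

```text
time: 10.25
ee_pos: [537.6, -215.0, 206.7]
tool_rot: [-0.901, 2.472, 0.987]
ft_force: [0.7, 0.9, -0.2]
grip_width: 85.4
gripper_force: 0.0
```

>>> step_arm(
  dr=[
    [0.001,0.007,0.01],
    [0.001,0.006,0.009],
    [0.001,0.006,0.009],
    [0.001,0.007,0.009],
    [0.002,0.006,0.01],
    [0.001,0.006,0.009],
    [0.001,0.007,0.009],
    [0.001,0.006,0.009],
  ],
  translation=[
    [0.043,-0.053,-0.064],
    [0.042,-0.057,-0.062],
    [0.042,-0.06,-0.06],
    [0.04,-0.062,-0.058],
    [0.039,-0.065,-0.056],
    [0.036,-0.068,-0.054],
    [0.035,-0.07,-0.051],
    [0.034,-0.073,-0.05],
  ],
  grip=[0,0,0,0,0,0,0,0],
)

```text
time: 11.05
ee_pos: [521.4, -384.8, 177.1]
tool_rot: [0.468, -2.902, -0.864]
ft_force: [-0.3, 0.4, 0.9]
grip_width: 85.3
gripper_force: 0.0
```

```bash
python3 - <<'E'
from plan import *
info(); Q=scR(SC[2],1)
S=r.capture("side");T=r.capture("top"); save(T,"t1")
for n,l in(("clamp_grip",(0,157,185)),("clamp_pad",(0,80,85))):
  for c in(S,T):
    for q in r.pinpoint(c,n)[:2]: print(n,(np.array(q["pixel"])-proj(c,P(JIG,l)[0])).round(1),q["conf"])
g=P(SC,GP)[0]
e=rows(line(g-Q.apply([0,0,90]),Q,3),0.); rows(line(g,Q,5,e),0.,e)
im=np.hstack([T["pixels"][150:270,130:380],]);cv2.imwrite("pics/t1c.png",cv2.resize(im[:,:,::-1],None,fx=3,fy=3))
E
```

```text
11.05 [ 521.4 -384.8  177.1] [ 0.468 -2.902 -0.864] [-0.86  0.81  0.65  1.95  0.22 -1.24] [-0.3  0.4  0.9] 85.3
clamp_grip [-0.8 -1.9] 0.89
clamp_pad [43.2 23. ] 0.67
clamp_pad [-5.6  3.4] 0.42
clamp_pad [ -8.6 -28.5] 0.73
dr [[-0.002,0.001,0.0],[-0.002,0.001,0.0],[-0.001,0.001,0.001]] 
tr [[-0.01,-0.038,0.018],[-0.01,-0.038,0.017],[-0.011,-0.038,0.017]] 
grip [0.0, 0.0, 0.0]
dr [[0.0,0.0,0.0],[0.0,0.0,0.0],[0.0,0.0,0.0],[0.0,0.0,0.0],[0.0,0.0,0.0]] 
tr [[0.0,0.0,0.072],[0.0,0.0,0.072],[0.0,0.0,0.072],[0.0,0.001,0.072],[0.0,0.0,0.072]] 
grip [0.0, 0.0, 0.0, 0.0, 0.0]
```

View pics/t1c.png

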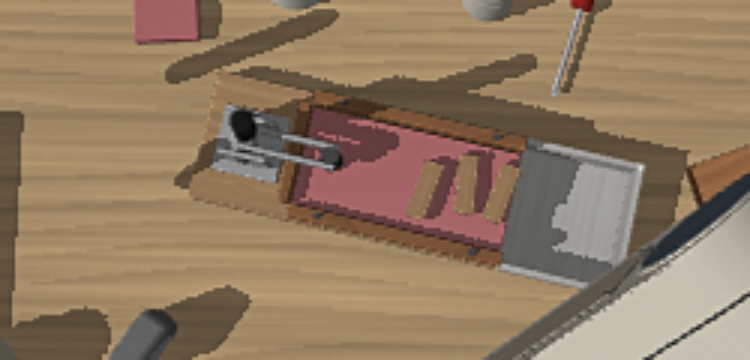

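```bash
python3 - <<'E'
from plan import *
Q=scR(SC[2],1);g=P(SC,GP)[0]
rows(line(g-Q.apply([0,0,55]),Q,6),0.)
E
```

```text
dr [[-0.001,0.0,0.0],[-0.001,0.001,0.0],[-0.001,0.0,0.0],[-0.001,0.001,0.0],[0.0,0.0,0.0],[-0.001,0.001,0.001]] 
tr [[-0.005,-0.018,0.032],[-0.004,-0.018,0.032],[-0.005,-0.019,0.032],[-0.005,-0.019,0.032],[-0.005,-0.019,0.032],[-0.005,-0.019,0.031]] 
grip [0.0, 0.0, 0.0, 0.0, 0.0, 0.0]
```

>>> step_arm(
  dr=[
    [-0.001,0,0],
    [-0.001,0.001,0],
    [-0.001,0,0],
    [-0.001,0.001,0],
    [0,0,0],
    [-0.001,0.001,0.001],
  ],
  translation=[
    [-0.005,-0.018,0.032],
    [-0.004,-0.018,0.032],
    [-0.005,-0.019,0.032],
    [-0.005,-0.019,0.032],
    [-0.005,-0.019,0.032],
    [-0.005,-0.019,0.031],
  ],
  grip=[0,0,0,0,0,0],
)

```text
time: 11.95
ee_pos: [527.9, -378.5, 121.7]
tool_rot: [0.464, -2.868, -0.9]
ft_force: [-0.9, -0.4, 0.1]
grip_width: 85.6
gripper_force: 0.0
```

```bash
python3 - <<'E'
from plan import *
info()
Q=scR(SC[2],1);g=P(SC,GP)[0];print(g-Q.apply([0,0,55]),Q.as_rotvec())
p,R=cur(); print(scR(SC[2],1).inv().apply(p-g))
rows(line(g,Q,5),0.)
E
```

```text
11.95 [ 527.9 -378.5  121.7] [ 0.464 -2.868 -0.9  ] [-0.85  0.86  0.59  1.88  0.22 -1.23] [-0.9 -0.4  0.1] 85.6
[ 528.10643717 -377.6883595   123.05336244] [ 0.47027872 -2.86850453 -0.904436  ]
[  0.48758916  -1.32379586 -54.25534826]
dr [[0.0,0.0,0.0],[0.0,0.0,0.0],[0.0,0.0,0.0],[0.0,0.0,-0.001],[0.0,0.0,0.0]] 
tr [[0.0,0.001,0.043],[-0.001,0.001,0.044],[0.0,0.001,0.043],[-0.001,0.002,0.044],[0.0,0.001,0.043]] 
grip [0.0, 0.0, 0.0, 0.0, 0.0]
```

>>> step_arm(
  dr=[
    [0,0,0],
    [0,0,0],
    [0,0,0],
    [0,0,-0.001],
    [0,0,0],
  ],
  translation=[
    [0,0.001,0.043],
    [-0.001,0.001,0.044],
    [0,0.001,0.043],
    [-0.001,0.002,0.044],
    [0,0.001,0.043],
  ],
  grip=[0,0,0,0,0],
)

```text
time: 12.45
ee_pos: [517.9, -347.6, 78.2]
tool_rot: [0.474, -2.868, -0.901]
ft_force: [-0.7, 0.3, -0.1]
grip_width: 85.5
gripper_force: 0.0
```

>>> step_arm(
  dr=[
    [0,0,0],
    [0,0,0],
    [0,0,0],
    [0,0,0],
    [0,0,0],
    [0,0,0],
    [0,0,0],
    [0,0,0],
  ],
  translation=[
    [0,0,0],
    [0,0,0],
    [0,0,0],
    [0,0,0],
    [0,0,0],
    [0,0,0],
    [0,0,0],
    [0,0,0],
  ],
  grip=[0.4,0.55,0.65,0.7,0.8,0.9,1,1],
)

```text
time: 13.25
ee_pos: [518.0, -348.2, 79.0]
tool_rot: [0.474, -2.869, -0.9]
ft_force: [-0.1, -2.1, 0.3]
grip_width: 19.6
gripper_force: 60.4
```

```bash
python3 - <<'E'
from plan import *
info()
S=r.capture("side");T=r.capture("top"); save(S,"s2")
Q=scR(SC[2],1);g=P(SC,GP)[0]
p,R=cur(); print(Q.inv().apply(p-g),(Q.inv()*R).as_rotvec())
m=[(c,a[0]["region"]) for c in(S,T) if (a:=r.masks_of(c,"scraper"))]
print(len(m),fit(m[:1],SCR,np.array(SC)))
# show relative of tool to scraper
cv2.imwrite("pics/s2c.png",cv2.resize(S["pixels"][200:350,230:430,::-1],None,fx=3,fy=3))
E
```

```text
13.25 [ 518.  -348.2   79. ] [ 0.474 -2.869 -0.9  ] [-0.83  0.82  0.41  1.72  0.23 -1.22] [-0.1 -2.1  0.3] 19.6
[ 0.18345688  0.31329555 -0.96369137] [ 0.00274941  0.00131812 -0.00184495]
2 (array([ 5.085e+02, -3.195e+02,  3.250e-01]), np.float64(0.0))
```

View pics/s2c.png

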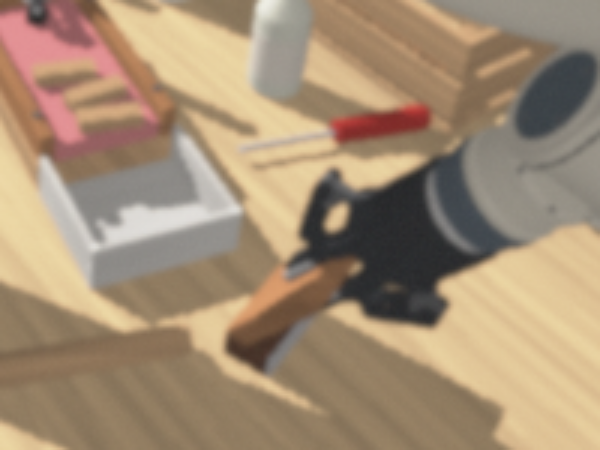

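```bash
python3 - <<'E'
from plan import *
p,R=cur(); Q=scR(JIG[2],1)
a=line(p+[0,0,40],R,3); e=rows(a,1)
j=RZ(-JIG[2]).apply(p-P(JIG,[0,0,0])[0]);print(j)
m=P(JIG,[0,j[1]+10,172])[0]
e=rows(line(m,Q,10,e),1,e); print(e[0])
t=P(JIG,[0,4,169])[0]; e=rows(line(t,Q,11,e),1,e); print(e[0],t)
E
```

```text
dr [[0.0,0.0,0.0],[0.0,0.0,0.0],[0.0,0.0,0.0]] 
tr [[0.0,0.03,-0.044],[0.0,0.031,-0.044],[0.0,0.03,-0.043]] 
grip [1, 1, 1]
[  64.64310917 -348.7089487    78.96863496]
dr [[0.0,-0.005,0.007],[0.0,-0.005,0.007],[0.0,-0.005,0.007],[0.0,-0.004,0.007],[0.0,-0.005,0.007],[0.0,-0.005,0.007],[0.0,-0.005,0.007],[0.0,-0.005,0.007]] 
tr [[0.02,0.026,-0.008],[0.021,0.025,-0.009],[0.022,0.024,-0.009],[0.023,0.022,-0.01],[0.023,0.022,-0.01],[0.024,0.021,-0.012],[0.025,0.02,-0.012],[0.025,0.019,-0.013]] 
grip [1, 1, 1, 1, 1, 1, 1, 1]
dr [[0.0,-0.005,0.007],[0.0,-0.005,0.007]] 
tr [[0.025,0.018,-0.013],[0.025,0.016,-0.015]] 
grip [1, 1]
[ 456.81259955 -325.13422968  172.06196356]
dr [[0.0,0.0,0.0],[0.0,0.0,0.0],[0.0,0.0,0.0],[0.0,0.0,0.0],[0.0,0.0,0.0],[0.0,0.0,0.0],[0.0,0.0,0.0],[0.0,0.0,0.0]] 
tr [[0.0,0.102,0.072],[0.001,0.101,0.072],[0.0,0.102,0.072],[0.001,0.102,0.073],[0.0,0.101,0.072],[0.001,0.102,0.072],[0.0,0.102,0.072],[0.001,0.101,0.072]] 
grip [1, 1, 1, 1, 1, 1, 1, 1]
dr [[0.0,0.0,0.0],[0.0,0.0,0.0],[0.0,0.0,0.0]] 
tr [[0.0,0.102,0.072],[0.001,0.102,0.072],[0.0,0.101,0.072]] 
grip [1, 1, 1]
[526.86879957  10.28773582 169.0438683 ] [526.81818448  10.41542771 169.        ]
```

>>> step_arm(
  dr=[
    [0,0,0],
    [0,0,0],
    [0,0,0],
  ],
  translation=[
    [0,0.03,-0.044],
    [0,0.031,-0.044],
    [0,0.03,-0.043],
  ],
  grip=[1,1,1],
)

```text
time: 13.75
ee_pos: [518.0, -347.9, 120.3]
tool_rot: [0.474, -2.869, -0.9]
ft_force: [0.4, 0.1, -2.8]
grip_width: 19.3
gripper_force: 59.9
```

>>> step_arm(
  dr=[
    [0,-0.005,0.007],
    [0,-0.005,0.007],
    [0,-0.005,0.007],
    [0,-0.004,0.007],
    [0,-0.005,0.007],
    [0,-0.005,0.007],
    [0,-0.005,0.007],
    [0,-0.005,0.007],
  ],
  translation=[
    [0.02,0.026,-0.008],
    [0.021,0.025,-0.009],
    [0.022,0.024,-0.009],
    [0.023,0.022,-0.01],
    [0.023,0.022,-0.01],
    [0.024,0.021,-0.012],
    [0.025,0.02,-0.012],
    [0.025,0.019,-0.013],
  ],
  grip=[1,1,1,1,1,1,1,1],
)

```text
time: 14.55
ee_pos: [468.6, -329.6, 162.8]
tool_rot: [0.153, 2.964, 0.929]
ft_force: [-1.0, 0.5, -3.2]
grip_width: 19.3
gripper_force: 59.9
```

>>> step_arm(
  dr=[
    [0,-0.005,0.007],
    [0,-0.005,0.007],
  ],
  translation=[
    [0.025,0.018,-0.013],
    [0.025,0.016,-0.015],
  ],
  grip=[1,1],
)

```text
time: 14.75
ee_pos: [456.5, -325.0, 173.4]
tool_rot: [0.309, 2.921, 0.915]
ft_force: [-0.7, -0.9, -3.7]
grip_width: 19.6
gripper_force: 59.9
```

```bash
python3 - <<'E'
from plan import *
info(); Q=scR(JIG[2],1); print(Q.as_rotvec())
t=P(JIG,[0,4,172])[0]; p,R=cur(); a=p+0; a[2]=172
rows(line(t,Q,11),1)
E
```

```text
14.75 [ 456.5 -325.   173.4] [0.309 2.921 0.915] [-0.98  0.54  0.12  1.6   0.42 -0.87] [-0.7 -0.9 -3.7] 19.6
[0.3021421  2.92303758 0.92163021]
dr [[0.0,0.0,0.0],[0.0,0.0,0.0],[0.0,0.0,0.0],[0.0,0.0,0.0],[0.0,0.0,0.0],[0.0,0.0,0.0],[0.0,0.0,0.0],[0.0,0.001,0.0]] 
tr [[0.001,0.102,0.072],[0.0,0.102,0.071],[0.001,0.102,0.072],[0.0,0.102,0.071],[0.001,0.102,0.072],[0.001,0.102,0.071],[0.0,0.102,0.072],[0.001,0.102,0.071]] 
grip [1, 1, 1, 1, 1, 1, 1, 1]
dr [[0.0,0.0,0.0],[0.0,0.0,-0.001],[-0.001,0.0,0.0]] 
tr [[0.0,0.102,0.072],[0.0,0.102,0.072],[0.0,0.102,0.071]] 
grip [1, 1, 1]
```

>>> step_arm(
  dr=[
    [0,0,0],
    [0,0,0],
    [0,0,0],
    [0,0,0],
    [0,0,0],
    [0,0,0],
    [0,0,0],
    [0,0.001,0],
  ],
  translation=[
    [0.001,0.102,0.072],
    [0,0.102,0.071],
    [0.001,0.102,0.072],
    [0,0.102,0.071],
    [0.001,0.102,0.072],
    [0.001,0.102,0.071],
    [0,0.102,0.072],
    [0.001,0.102,0.071],
  ],
  grip=[1,1,1,1,1,1,1,1],
)

```text
time: 15.55
ee_pos: [507.3, -79.9, 172.4]
tool_rot: [0.304, 2.928, 0.918]
ft_force: [1.1, 0.4, -3.5]
grip_width: 19.6
gripper_force: 59.9
```

>>> step_arm(
  dr=[
    [0,0,0],
    [0,0,-0.001],
    [-0.001,0,0],
    [0,0,0],
  ],
  translation=[
    [0,0.102,0.072],
    [0,0.102,0.072],
    [0,0.102,0.071],
    [0,0,0],
  ],
  grip=[1,1,1,1],
)

```text
time: 15.95
ee_pos: [525.8, 13.6, 172.2]
tool_rot: [0.289, 2.924, 0.929]
ft_force: [0.1, -0.4, -2.8]
grip_width: 19.4
gripper_force: 60.3
```

```bash
python3 - <<'E'
from plan import *
info(); Q=scR(JIG[2],1); p,R=cur()
j=RZ(-JIG[2]).apply(p-P(JIG,[0,0,0])[0]);print(j,(Q.inv()*R).as_rotvec())
S=r.capture("side");T=r.capture("top")
for n in("scraper","scraper_grip","jig_lane","offcut0"):
  for c in(S,T):
    for q in r.pinpoint(c,n)[:3]: print(n,"TS"[c is S],np.array(q["pixel"]).round(1),round(q["conf"],2))
o=P(JIG,[j[0],34,j[2]-79])[0]; print(proj(S,o),proj(T,o),proj(S,p),proj(T,p))
def ov(c,x0,y0,w,h,k):
    im=cv2.resize(np.ascontiguousarray(c["pixels"][y0:y0+h,x0:x0+w,::-1]),None,fx=k,fy=k,interpolation=cv2.INTER_CUBIC)
    for X in SCR:
        q=np.array([proj(c,P(JIG,np.array(x)+[j[0],j[1]+30,j[2]-79])[0])[::-1] for x in X]); q=((q-[x0,y0]+.5)*k)
        hh=cv2.convexHull(q.astype(np.float32)).astype(int); cv2.polylines(im,[hh],True,(0,255,0),1)
    return im
a=ov(S,200,130,130,150,4)
b=ov(T,180,150,200,150,2)[:, :200] if 0 else ov(T,230,170,70,100,4)
cv2.imwrite("pics/o3.png",np.hstack([a,np.pad(b,((0,200),(0,0),(0,0)))]))
E
```

```text
15.95 [525.8  13.6 172.2] [0.289 2.924 0.929] [-0.44  0.3  -0.26  1.18  0.59 -0.3 ] [ 0.1 -0.4 -2.8] 19.4
[ -1.65090081   6.90246679 172.24126988] [-0.00402254  0.0049728  -0.00720322]
scraper S [201.8 248.1] 0.77
scraper T [204.4 253.5] 0.9
scraper T [262.4 179.2] 0.64
scraper_grip S [184.2 250.8] 0.69
scraper_grip T [200.4 265.8] 0.63
scraper_grip T [264.6 180.6] 0.21
jig_lane S [222.7 253.1] 0.76
jig_lane T [276.5 125. ] 0.35
offcut0 S [235.7 256.8] 0.75
offcut0 S [229.9 252.4] 0.6
offcut0 S [242.  264.5] 0.59
offcut0 T [211.9 272.3] 0.52
[203.22423169 246.86920055] [205.60298456 254.33742889] [185.04281105 251.1068955 ] [204.76249189 263.5807542 ]
```

View pics/o3.png

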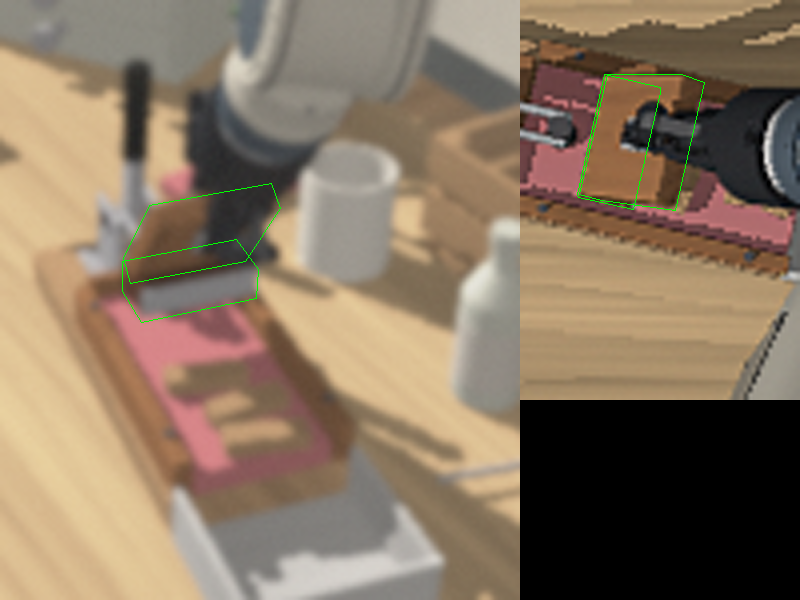

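```bash
python3 - <<'E'
from plan import *
Q=scR(JIG[2],1)
e=rows(line(P(JIG,[0,6,131])[0],Q,6),1)
E
```

```text
dr [[0.0,0.0,0.0],[0.0,0.0,0.0],[0.0,0.0,0.0],[0.0,0.0,0.0],[0.0,0.0,0.0],[0.001,0.0,0.0]] 
tr [[0.0,-0.014,0.023],[0.0,-0.014,0.022],[-0.001,-0.013,0.023],[0.0,-0.014,0.023],[0.0,-0.014,0.022],[0.0,-0.014,0.023]] 
grip [1, 1, 1, 1, 1, 1]
```

>>> step_arm(
  dr=[
    [0,0,0],
    [0,0,0],
    [0,0,0],
    [0,0,0],
    [0,0,0],
    [0.001,0,0],
    [0,0,0],
  ],
  translation=[
    [0,-0.014,0.023],
    [0,-0.014,0.022],
    [-0.001,-0.013,0.023],
    [0,-0.014,0.023],
    [0,-0.014,0.022],
    [0,-0.014,0.023],
    [0,0,0],
  ],
  grip=[1,1,1,1,1,1,1],
)

```text
time: 17.15
ee_pos: [526.7, 13.2, 130.2]
tool_rot: [0.295, 2.928, 0.919]
ft_force: [0.0, 0.2, -3.6]
grip_width: 19.5
gripper_force: 60.1
```

```bash
python3 - <<'E'
from plan import *
info(); Q=scR(JIG[2],1); p,R=cur()
print(RZ(-JIG[2]).apply(p-P(JIG,[0,0,0])[0]),(Q.inv()*R).as_rotvec())
e=rows(line(P(JIG,[0,6,128.8])[0],Q,3),1)
# draw
e2=(P(JIG,[0,6,128.8])[0],Q)
rows(line(P(JIG,[0,-124,128.8])[0],Q,16,e2),1,e2)
E
```

```text
17.15 [526.7  13.2 130.2] [0.295 2.928 0.919] [-0.44  0.34 -0.33  1.07  0.59 -0.29] [ 0.   0.2 -3.6] 19.5
[ -0.66527079   6.74671677 130.20908227] [ 0.00269491  0.00464569 -0.00345831]
dr [[0.0,0.0,0.0],[0.0,0.0,0.0],[0.0,-0.001,0.001]] 
tr [[-0.001,-0.002,0.001],[-0.001,-0.002,0.001],[-0.001,-0.002,0.001]] 
grip [1, 1, 1]
dr [[0.0,0.0,0.0],[0.0,0.0,0.0],[0.0,0.0,0.0],[0.0,0.0,0.0],[0.0,0.0,0.0],[0.0,0.0,0.0],[0.0,0.0,0.0],[0.0,0.0,0.0]] 
tr [[0.0,-0.027,-0.019],[0.0,-0.026,-0.018],[0.0,-0.027,-0.019],[0.0,-0.026,-0.019],[0.0,-0.027,-0.018],[0.0,-0.027,-0.019],[0.0,-0.026,-0.018],[0.0,-0.027,-0.019]] 
grip [1, 1, 1, 1, 1, 1, 1, 1]
dr [[0.0,0.0,0.0],[0.0,0.0,0.0],[0.0,0.0,0.0],[0.0,0.0,0.0],[0.0,0.0,0.0],[0.0,0.0,0.0],[0.0,0.0,0.0],[0.0,0.0,0.0]] 
tr [[0.0,-0.027,-0.019],[0.0,-0.026,-0.018],[0.0,-0.027,-0.019],[0.0,-0.026,-0.019],[0.0,-0.027,-0.018],[0.0,-0.027,-0.019],[0.0,-0.026,-0.019],[0.0,-0.027,-0.018]] 
grip [1, 1, 1, 1, 1, 1, 1, 1]
```

>>> step_arm(
  dr=[
    [0,0,0],
    [0,-0.001,0.001],
  ],
  translation=[
    [-0.001,-0.002,0.001],
    [-0.001,-0.002,0.001],
  ],
  grip=[1,1],
)

```text
time: 17.35
ee_pos: [527.8, 12.3, 130.3]
tool_rot: [0.307, 2.922, 0.917]
ft_force: [1.0, -0.2, -3.7]
grip_width: 19.2
gripper_force: 60.2
```

>>> step_arm(
  dr=[
    [0,0,0],
    [0,0,0],
    [0,0,0],
    [0,0,0],
    [0,0,0],
    [0,0,0],
    [0,0,0],
    [0,0,0],
  ],
  translation=[
    [0,-0.027,-0.019],
    [0,-0.026,-0.018],
    [0,-0.027,-0.019],
    [0,-0.026,-0.019],
    [0,-0.027,-0.018],
    [0,-0.027,-0.019],
    [0,-0.026,-0.018],
    [0,-0.027,-0.019],
  ],
  grip=[1,1,1,1,1,1,1,1],
)

```text
time: 18.15
ee_pos: [513.8, -51.9, 130.2]
tool_rot: [0.307, 2.922, 0.917]
ft_force: [-0.7, 1.1, -4.1]
grip_width: 19.3
gripper_force: 60.3
```

```bash
python3 - <<'E'
from plan import *
info(); Q=scR(JIG[2],1); p,R=cur()
print(RZ(-JIG[2]).apply(p-P(JIG,[0,0,0])[0]),(Q.inv()*R).as_rotvec())
rows(line(P(JIG,[0,-124,129])[0],Q,8),1)
E
```

```text
18.15 [513.8 -51.9 130.2] [0.307 2.922 0.917] [-0.57  0.36 -0.29  1.15  0.57 -0.43] [-0.7  1.1 -4.1] 19.3
[ 1.73991809e-02 -5.96805919e+01  1.30248519e+02] [ 0.00255475 -0.00291821  0.00230641]
dr [[0.0,0.0,0.0],[0.0,0.0,0.0],[0.0,0.0,0.0],[0.0,0.0,0.0],[0.0,0.0,0.0],[0.0,0.0,0.0],[0.0,0.0,0.0],[0.0,0.0,0.0]] 
tr [[0.0,-0.027,-0.018],[0.0,-0.026,-0.018],[0.0,-0.027,-0.018],[0.0,-0.027,-0.017],[-0.001,-0.027,-0.018],[0.0,-0.026,-0.018],[0.0,-0.027,-0.018],[0.0,-0.027,-0.018]] 
grip [1, 1, 1, 1, 1, 1, 1, 1]
```

>>> step_arm(
  dr=[
    [0,0,0],
    [0,0,0],
    [0,0,0],
    [0,0,0],
    [0,0,0],
    [0,0,0],
    [0,0,0],
    [0,0,0],
  ],
  translation=[
    [0,-0.027,-0.018],
    [0,-0.026,-0.018],
    [0,-0.027,-0.018],
    [0,-0.027,-0.018],
    [0,-0.027,-0.018],
    [0,-0.026,-0.018],
    [0,-0.027,-0.018],
    [0,-0.027,-0.018],
  ],
  grip=[1,1,1,1,1,1,1,1],
)

```text
time: 18.95
ee_pos: [500.4, -115.0, 129.2]
tool_rot: [0.307, 2.922, 0.917]
ft_force: [0.7, 0.1, -4.8]
grip_width: 19.5
gripper_force: 60.3
```

>>> step_arm(
  dr=[
    [0,0,0],
    [0,0,0],
    [0,0,0],
  ],
  translation=[
    [0,0,0],
    [0,0,0],
    [0,0,0],
  ],
  grip=[1,1,1],
)

```text
time: 19.25
ee_pos: [500.5, -114.0, 129.3]
tool_rot: [0.306, 2.922, 0.917]
ft_force: [-0.7, -0.6, -4.4]
grip_width: 19.1
gripper_force: 60.4
```

```bash
python3 - <<'E'
from plan import *
info(); p,R=cur(); j=RZ(-JIG[2]).apply(p-P(JIG,[0,0,0])[0]); print(j)
S=r.capture("side");T=r.capture("top")
for c in(S,T):
  for q in r.masks_of(c,"offcut0")[:4]:
    w=atz(c,q["pixel"],11);print(round(q["conf"],2),RZ(-JIG[2]).apply(w-P(JIG,[0,0,0])[0]).round(0), q["region"].sum())
a=cv2.resize(S["pixels"][190:300,220:320,::-1],None,fx=4,fy=4); b=cv2.resize(T["pixels"][180:260,240:340,::-1],None,fx=4,fy=4)
cv2.imwrite("pics/o4.png",np.hstack([a,np.pad(b,((0,120),(0,0),(0,0)))]))
E
```

```text
19.25 [ 500.5 -114.   129.3] [0.306 2.922 0.917] [-0.68  0.4  -0.24  1.23  0.54 -0.55] [-0.7 -0.6 -4.4] 19.1
[  -0.26804325 -123.2007525   129.26114031]
0.47 [   4. -138.   11.] 223
0.45 [   7. -121.   11.] 43
```

View pics/o4.png

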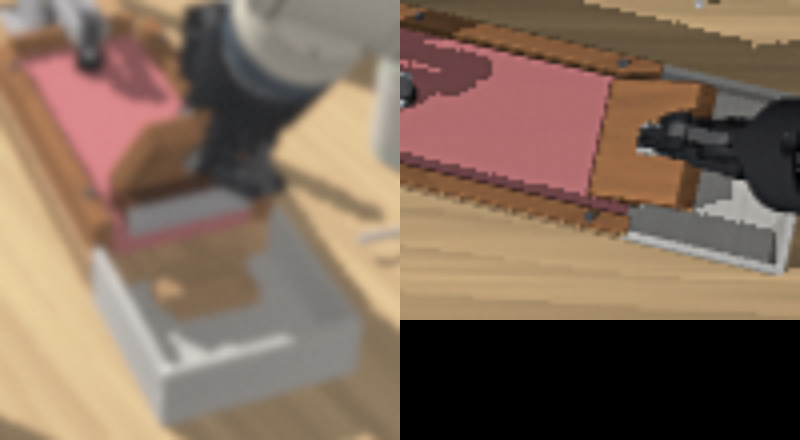

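```bash
python3 - <<'E'
from plan import *
Q=scR(JIG[2],1); p,R=cur(); Q2=scR(SC[2],1)
A=p+[0,0,43]; B=P(JIG,[20,-330,172])[0]
L=line(A,Q,4)+line(B,Q,8,(A,Q)); e=rows(L,1)
C=np.array([518,-348,122.]); e=rows(line(C,Q2,12,e),1,e); print(e[0],C)
E
```

```text
dr [[0.0,0.0,0.0],[0.0,0.0,0.0],[0.0,0.0,0.0],[0.0,0.0,0.0],[0.0,0.0,0.0],[0.0,0.0,0.0],[0.0,0.0,0.0],[0.0,0.0,0.0]] 
tr [[0.0,0.025,-0.035],[0.0,0.024,-0.036],[0.0,0.025,-0.035],[0.0,0.024,-0.035],[-0.011,-0.085,-0.059],[-0.01,-0.085,-0.059],[-0.011,-0.085,-0.059],[-0.01,-0.084,-0.059]] 
grip [1, 1, 1, 1, 1, 1, 1, 1]
dr [[0.0,0.0,0.0],[0.0,0.0,0.0],[0.0,0.0,0.0],[0.0,0.0,0.0]] 
tr [[-0.01,-0.085,-0.059],[-0.011,-0.085,-0.059],[-0.01,-0.085,-0.059],[-0.011,-0.085,-0.059]] 
grip [1, 1, 1, 1]
dr [[0.0,0.004,-0.006],[0.0,0.004,-0.006],[0.0,0.004,-0.005],[0.0,0.004,-0.006],[0.0,0.004,-0.006],[0.0,0.004,-0.006],[0.0,0.004,-0.006],[0.0,0.004,-0.005]] 
tr [[-0.015,-0.015,0.01],[-0.014,-0.015,0.01],[-0.015,-0.015,0.009],[-0.014,-0.017,0.01],[-0.013,-0.016,0.008],[-0.013,-0.017,0.009],[-0.013,-0.018,0.008],[-0.012,-0.018,0.008]] 
grip [1, 1, 1, 1, 1, 1, 1, 1]
dr [[0.0,0.005,-0.006],[0.0,0.004,-0.006],[0.0,0.004,-0.006],[0.0,0.004,-0.006]] 
tr [[-0.012,-0.019,0.007],[-0.011,-0.019,0.007],[-0.011,-0.019,0.007],[-0.01,-0.02,0.007]] 
grip [1, 1, 1, 1]
[ 517.88167645 -348.00274661  121.90026252] [ 518. -348.  122.]
```

>>> step_arm(
  dr=[
    [0,0,0],
    [0,0,0],
    [0,0,0],
    [0,0,0],
    [0,0,0],
    [0,0,0],
    [0,0,0],
    [0,0,0],
  ],
  translation=[
    [0,0.025,-0.035],
    [0,0.024,-0.036],
    [0,0.025,-0.035],
    [0,0.024,-0.035],
    [-0.011,-0.085,-0.059],
    [-0.01,-0.085,-0.059],
    [-0.011,-0.085,-0.059],
    [-0.01,-0.084,-0.059],
  ],
  grip=[1,1,1,1,1,1,1,1],
)

```text
time: 20.25
ee_pos: [489.3, -218.6, 173.1]
tool_rot: [0.306, 2.922, 0.916]
ft_force: [0.1, 0.0, -4.0]
grip_width: 19.1
gripper_force: 60.3
```

>>> step_arm(
  dr=[
    [0,0,0],
    [0,0,0],
    [0,0,0],
    [0,0,0],
  ],
  translation=[
    [-0.01,-0.085,-0.059],
    [-0.011,-0.085,-0.059],
    [-0.01,-0.085,-0.059],
    [-0.011,-0.085,-0.059],
  ],
  grip=[1,1,1,1],
)

```text
time: 20.65
ee_pos: [477.9, -322.1, 172.8]
tool_rot: [0.307, 2.922, 0.916]
ft_force: [0.9, 0.4, -4.3]
grip_width: 19.4
gripper_force: 60.3
```

```bash
python3 - <<'E'
from plan import *
info()
S=r.capture("side");T=r.capture("top")
for c in(S,T):
  for q in r.masks_of(c,"offcut0")[:4]:
    w=atz(c,q["pixel"],11);print(round(q["conf"],2),RZ(-JIG[2]).apply(w-P(JIG,[0,0,0])[0]).round(0), q["region"].sum())
a=cv2.resize(S["pixels"][190:300,220:320,::-1],None,fx=4,fy=4); b=cv2.resize(T["pixels"][180:260,240:340,::-1],None,fx=4,fy=4)
cv2.imwrite("pics/o5.png",np.hstack([a,np.pad(b,((0,120),(0,0),(0,0)))]))
Q2=scR(SC[2],1)
rows(line(np.array([518,-348,122.]),Q2,12),1)
E
```

```text
20.65 [ 477.9 -322.1  172.8] [0.307 2.922 0.916] [-0.95  0.56  0.16  1.6   0.44 -0.84] [ 0.9  0.4 -4.3] 19.4
0.61 [  -1. -137.   11.] 228
0.5 [   3. -150.   11.] 103
0.66 [  -6. -153.   11.] 119
0.62 [ -13. -118.   11.] 74
0.59 [-6.  2. 11.] 2365
dr [[0.0,0.004,-0.006],[0.0,0.004,-0.006],[0.0,0.004,-0.005],[0.0,0.004,-0.006],[0.0,0.004,-0.006],[0.0,0.004,-0.006],[0.0,0.005,-0.006],[0.0,0.004,-0.006]] 
tr [[-0.015,-0.014,0.01],[-0.014,-0.015,0.01],[-0.015,-0.016,0.01],[-0.014,-0.016,0.009],[-0.013,-0.016,0.009],[-0.013,-0.017,0.009],[-0.013,-0.018,0.008],[-0.013,-0.018,0.008]] 
grip [1, 1, 1, 1, 1, 1, 1, 1]
dr [[0.0,0.004,-0.005],[0.0,0.004,-0.006],[0.0,0.004,-0.006],[0.0,0.004,-0.006]] 
tr [[-0.011,-0.018,0.008],[-0.012,-0.019,0.007],[-0.011,-0.019,0.007],[-0.01,-0.02,0.007]] 
grip [1, 1, 1, 1]
```

View pics/o5.png

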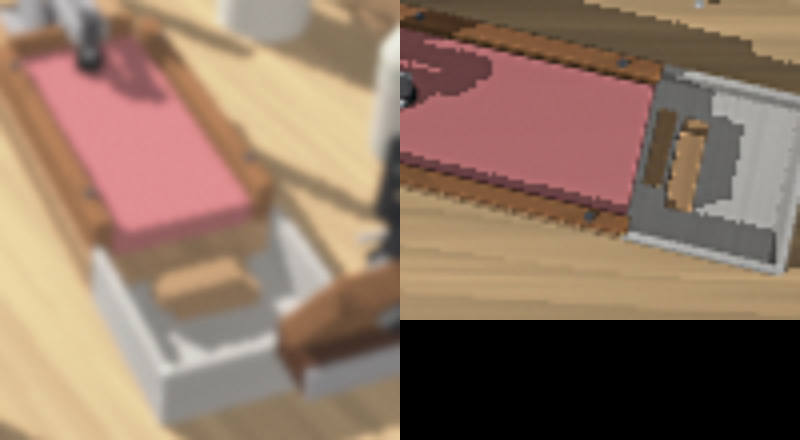

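>>> step_arm(
  dr=[
    [0,0.004,-0.006],
    [0,0.004,-0.006],
    [0,0.004,-0.005],
    [0,0.004,-0.006],
    [0,0.004,-0.006],
    [0,0.004,-0.006],
    [0,0.005,-0.006],
    [0,0.004,-0.006],
  ],
  translation=[
    [-0.015,-0.014,0.01],
    [-0.014,-0.015,0.01],
    [-0.015,-0.016,0.01],
    [-0.014,-0.016,0.009],
    [-0.013,-0.016,0.009],
    [-0.013,-0.017,0.009],
    [-0.013,-0.018,0.008],
    [-0.013,-0.018,0.008],
  ],
  grip=[1,1,1,1,1,1,1,1],
)

```text
time: 21.65
ee_pos: [505.4, -338.0, 138.6]
tool_rot: [0.228, -2.945, -0.924]
ft_force: [-0.4, -0.3, -2.8]
grip_width: 19.3
gripper_force: 60.5
```

>>> step_arm(
  dr=[
    [0,0.004,-0.005],
    [0,0.004,-0.006],
    [0,0.004,-0.006],
    [0,0.004,-0.006],
  ],
  translation=[
    [-0.011,-0.018,0.008],
    [-0.012,-0.019,0.007],
    [-0.011,-0.019,0.007],
    [-0.01,-0.02,0.007],
  ],
  grip=[1,1,1,1],
)

```text
time: 22.05
ee_pos: [518.5, -347.2, 121.6]
tool_rot: [0.478, -2.867, -0.9]
ft_force: [0.1, -0.5, -4.1]
grip_width: 19.1
gripper_force: 60.5
```

```bash
python3 - <<'E'
from plan import *
info(); Q2=scR(SC[2],1)
G=Ro.from_rotvec([.474,-2.869,-.9])
rows(line(np.array([518,-348.2,81.]),G,5),1)
E
```

```text
22.05 [ 518.5 -347.2  121.6] [ 0.478 -2.867 -0.9  ] [-0.83  0.8   0.47  1.81  0.23 -1.23] [ 0.1 -0.5 -4.1] 19.1
dr [[0.0,0.0,0.0],[0.0,0.0,0.0],[0.0,0.0,0.0],[0.0,0.0,0.0],[0.0,0.0,0.0]] 
tr [[0.001,-0.019,0.026],[0.0,-0.019,0.027],[0.001,-0.019,0.026],[0.001,-0.019,0.026],[0.0,-0.019,0.026]] 
grip [1, 1, 1, 1, 1]
```

>>> step_arm(
  dr=[
    [0,0,0],
    [0,0,0],
    [0,0,0],
    [0,0,0],
    [0,0,0],
    [0,0,0],
  ],
  translation=[
    [0.001,-0.019,0.026],
    [0,-0.019,0.027],
    [0.001,-0.019,0.026],
    [0.001,-0.019,0.026],
    [0,-0.019,0.026],
    [0,0,0],
  ],
  grip=[1,1,1,1,1,1],
)

```text
time: 22.65
ee_pos: [517.1, -348.4, 80.0]
tool_rot: [0.472, -2.867, -0.902]
ft_force: [-0.1, -0.6, -3.4]
grip_width: 19.1
gripper_force: 60.4
```

>>> step_arm(
  dr=[
    [0,0,0],
    [0,0,0],
    [0,0,0],
  ],
  translation=[
    [0,-0.002,0.003],
    [0,-0.002,0.003],
    [0,0,0],
  ],
  grip=[1,1,1],
)

```text
time: 22.95
ee_pos: [517.6, -348.6, 79.7]
tool_rot: [0.474, -2.869, -0.9]
ft_force: [0.4, 0.7, -3.4]
grip_width: 19.2
gripper_force: 60.5
```

>>> step_arm(
  dr=[
    [0,0,0],
    [0,0,0],
    [0,0,0],
  ],
  translation=[
    [0,-0.002,0.003],
    [0,0,0],
    [0,0,0],
  ],
  grip=[1,1,1],
)

```text
time: 23.25
ee_pos: [517.6, -348.6, 78.9]
tool_rot: [0.474, -2.869, -0.899]
ft_force: [-0.0, -1.3, 1.6]
grip_width: 19.5
gripper_force: 60.9
```

>>> step_arm(
  dr=[
    [0,0,0],
    [0,0,0],
    [0,0,0],
    [0,0,0],
    [0,0,0],
    [0,0,0],
    [0,0,0],
  ],
  translation=[
    [0,0,0],
    [0,0,0],
    [0,0,0],
    [0,0,0],
    [0,0,0],
    [0,0,0],
    [0,0,0],
  ],
  grip=[0.7,0.6,0.4,0.2,0,0,0],
)

```text
time: 23.95
ee_pos: [517.5, -348.4, 78.5]
tool_rot: [0.474, -2.869, -0.9]
ft_force: [0.3, 0.4, -0.5]
grip_width: 85.2
gripper_force: 0.0
```

>>> step_arm(
  dr=[
    [0,0,0],
    [0,0,0],
    [0,0,0],
    [0,0,0],
    [0,0,0],
  ],
  translation=[
    [0,0,-0.044],
    [0,0,-0.044],
    [0,0,-0.044],
    [0,0,-0.044],
    [0,0,-0.044],
  ],
  grip=[0,0,0,0,0],
)

```text
time: 24.45
ee_pos: [527.7, -378.4, 124.1]
tool_rot: [0.474, -2.869, -0.9]
ft_force: [-0.3, 0.2, 0.6]
grip_width: 85.7
gripper_force: 0.0
```

```bash
python3 - <<'E'
from plan import *
info(); p,R=cur()
t=np.radians(10);z=np.array([0,np.sin(t),-np.cos(t)]);y=np.array([0,np.cos(t),np.sin(t)])
V=RZ(SC[2])*Ro.from_matrix(np.c_[np.cross(y,z),y,z]); v=p+[0,-5,85]
e=rows(line(v,V,6),0.0)
C=Ro.from_rotvec([-1.259,1.557,.913]); c=np.array([558.8,160.8,184.7])-C.apply([0,0,110])
print((V.inv()*C).as_rotvec())
e=rows(line(c,C,22,e),0.0,e); print(e[0],c)
E
```

```text
24.45 [ 527.7 -378.4  124.1] [ 0.474 -2.869 -0.9  ] [-0.85  0.86  0.59  1.88  0.22 -1.24] [-0.3  0.2  0.6] 85.7
dr [[0.012,0.0,0.0],[0.011,0.0,0.0],[0.012,0.0,0.0],[0.011,0.0,0.0],[0.012,0.0,0.0],[0.011,0.0,0.0]] 
tr [[0.001,0.03,-0.048],[0.001,0.026,-0.051],[0.001,0.022,-0.052],[0.001,0.019,-0.053],[0.001,0.015,-0.055],[0.002,0.01,-0.056]] 
grip [0.0, 0.0, 0.0, 0.0, 0.0, 0.0]
[-0.50483916 -1.03647714 -0.97831423]
dr [[-0.004,-0.008,-0.007],[-0.003,-0.007,-0.007],[-0.004,-0.008,-0.007],[-0.004,-0.007,-0.007],[-0.003,-0.007,-0.007],[-0.004,-0.008,-0.007],[-0.004,-0.007,-0.007],[-0.003,-0.008,-0.008]] 
tr [[-0.028,0.075,0.011],[-0.03,0.073,0.015],[-0.032,0.071,0.017],[-0.035,0.07,0.021],[-0.037,0.067,0.024],[-0.038,0.065,0.027],[-0.04,0.063,0.031],[-0.042,0.06,0.033]] 
grip [0.0, 0.0, 0.0, 0.0, 0.0, 0.0, 0.0, 0.0]
dr [[-0.004,-0.007,-0.007],[-0.003,-0.008,-0.007],[-0.004,-0.008,-0.007],[-0.004,-0.007,-0.007],[-0.003,-0.008,-0.007],[-0.004,-0.007,-0.007],[-0.004,-0.008,-0.007],[-0.003,-0.007,-0.007]] 
tr [[-0.042,0.058,0.038],[-0.043,0.054,0.04],[-0.044,0.052,0.044],[-0.043,0.049,0.047],[-0.043,0.046,0.05],[-0.043,0.042,0.053],[-0.042,0.04,0.056],[-0.041,0.036,0.059]] 
grip [0.0, 0.0, 0.0, 0.0, 0.0, 0.0, 0.0, 0.0]
dr [[-0.004,-0.008,-0.007],[-0.004,-0.007,-0.007],[-0.003,-0.008,-0.007],[-0.004,-0.007,-0.007],[-0.004,-0.008,-0.007],[-0.003,-0.007,-0.007]] 
tr [[-0.039,0.034,0.061],[-0.038,0.03,0.065],[-0.037,0.027,0.066],[-0.034,0.024,0.069],[-0.031,0.021,0.071],[-0.03,0.017,0.073]] 
grip [0.0, 0.0, 0.0, 0.0, 0.0, 0.0]
[537.47672651  58.75568786 219.44674112] [537.3950436   58.63742631 219.407872  ]
```

>>> step_arm(
  dr=[
    [0.012,0,0],
    [0.011,0,0],
    [0.012,0,0],
    [0.011,0,0],
    [0.012,0,0],
    [0.011,0,0],
  ],
  translation=[
    [0.001,0.03,-0.048],
    [0.001,0.026,-0.051],
    [0.001,0.022,-0.052],
    [0.001,0.019,-0.053],
    [0.001,0.015,-0.055],
    [0.002,0.01,-0.056],
  ],
  grip=[0,0,0,0,0,0],
)

```text
time: 25.05
ee_pos: [527.5, -383.2, 209.7]
tool_rot: [0.505, -3.061, -0.263]
ft_force: [-0.1, -0.1, 0.7]
grip_width: 85.5
gripper_force: 0.0
```

>>> step_arm(
  dr=[
    [-0.004,-0.008,-0.007],
    [-0.003,-0.007,-0.007],
    [-0.004,-0.008,-0.007],
    [-0.004,-0.007,-0.007],
    [-0.003,-0.007,-0.007],
    [-0.004,-0.008,-0.007],
    [-0.004,-0.007,-0.007],
    [-0.003,-0.008,-0.008],
  ],
  translation=[
    [-0.028,0.075,0.011],
    [-0.03,0.073,0.015],
    [-0.032,0.071,0.017],
    [-0.035,0.07,0.021],
    [-0.037,0.067,0.024],
    [-0.038,0.065,0.027],
    [-0.04,0.063,0.031],
    [-0.042,0.06,0.033],
  ],
  grip=[0,0,0,0,0,0,0,0],
)

```text
time: 25.85
ee_pos: [531.2, -221.8, 212.8]
tool_rot: [-0.889, 2.589, 0.579]
ft_force: [0.8, -0.1, 0.5]
grip_width: 85.8
gripper_force: 0.0
```

>>> step_arm(
  dr=[
    [-0.004,-0.007,-0.007],
    [-0.003,-0.008,-0.007],
    [-0.004,-0.008,-0.007],
    [-0.004,-0.007,-0.007],
    [-0.003,-0.008,-0.007],
    [-0.004,-0.007,-0.007],
    [-0.004,-0.008,-0.007],
    [-0.003,-0.007,-0.007],
  ],
  translation=[
    [-0.042,0.058,0.038],
    [-0.043,0.054,0.04],
    [-0.044,0.052,0.044],
    [-0.043,0.049,0.047],
    [-0.043,0.046,0.05],
    [-0.043,0.042,0.053],
    [-0.042,0.04,0.056],
    [-0.041,0.036,0.059],
  ],
  grip=[0,0,0,0,0,0,0,0],
)

```text
time: 26.65
ee_pos: [534.7, -61.0, 216.3]
tool_rot: [-1.136, 2.011, 0.798]
ft_force: [0.4, 0.5, -0.0]
grip_width: 85.5
gripper_force: 0.0
```

```bash
python3 - <<'E'
from plan import *
info()
C=Ro.from_rotvec([-1.259,1.557,.913]); c=np.array([558.8,160.8,184.7])-C.apply([0,0,110])
rows(line(c,C,8),0.0)
E
```

```text
26.65 [534.7 -61.  216.3] [-1.136  2.011  0.798] [-0.69  0.41 -0.19  1.45  0.87 -1.94] [ 0.4  0.5 -0. ] 85.5
dr [[-0.003,-0.006,-0.005],[-0.003,-0.005,-0.006],[-0.002,-0.006,-0.005],[-0.003,-0.005,-0.005],[-0.003,-0.006,-0.005],[-0.003,-0.006,-0.006],[-0.002,-0.005,-0.005],[-0.003,-0.006,-0.005]] 
tr [[-0.03,0.025,0.046],[-0.028,0.023,0.047],[-0.028,0.021,0.049],[-0.027,0.019,0.05],[-0.026,0.018,0.051],[-0.024,0.016,0.052],[-0.023,0.014,0.053],[-0.021,0.013,0.055]] 
grip [0.0, 0.0, 0.0, 0.0, 0.0, 0.0, 0.0, 0.0]
```

>>> step_arm(
  dr=[
    [-0.003,-0.006,-0.005],
    [-0.003,-0.005,-0.006],
    [-0.002,-0.006,-0.005],
    [-0.003,-0.005,-0.005],
    [-0.003,-0.006,-0.005],
    [-0.003,-0.006,-0.006],
    [-0.002,-0.005,-0.005],
    [-0.003,-0.006,-0.005],
  ],
  translation=[
    [-0.03,0.025,0.046],
    [-0.028,0.023,0.047],
    [-0.028,0.021,0.049],
    [-0.027,0.019,0.05],
    [-0.026,0.018,0.051],
    [-0.024,0.016,0.052],
    [-0.023,0.014,0.053],
    [-0.021,0.013,0.055],
  ],
  grip=[0,0,0,0,0,0,0,0],
)

```text
time: 27.45
ee_pos: [537.6, 58.5, 219.3]
tool_rot: [-1.258, 1.558, 0.913]
ft_force: [-0.4, -0.3, -0.4]
grip_width: 85.5
gripper_force: 0.0
```

```bash
python3 - <<'E'
from plan import *
info()
C=Ro.from_rotvec([-1.259,1.557,.913]); c=np.array([558.8,160.8,184.7])
S=r.capture("side");T=r.capture("top")
m=[(k,a[0]["region"]) for k in(S,T) if (a:=r.masks_of(k,"scraper"))]
print(len(m),fit(m,SCR,np.array(SC)))
rows(line(c,C,6),0.0)
E
```

```text
27.45 [537.6  58.5 219.3] [-1.258  1.558  0.913] [-0.55  0.51 -0.27  1.58  1.11 -2.41] [-0.4 -0.3 -0.4] 85.5
1 (array([ 5.07331651e+02, -3.20038744e+02,  3.14879903e-01]), np.float64(0.9464920071047958))
dr [[0.0,0.0,0.0],[0.0,0.0,0.0],[0.0,0.0,0.0],[0.0,0.0,0.0],[0.0,0.0,0.0],[0.0,0.0,-0.001]] 
tr [[-0.001,0.0,0.074],[0.0,0.001,0.073],[-0.001,0.0,0.074],[-0.001,0.0,0.074],[0.0,0.001,0.073],[-0.001,0.0,0.074]] 
grip [0.0, 0.0, 0.0, 0.0, 0.0, 0.0]
```

Scraper stands where it was. Approach and grip the handle.

>>> step_arm(
  dr=[
    [0,0,0],
    [0,0,0],
    [0,0,0],
    [0,0,0],
    [0,0,0],
    [0,0,-0.001],
  ],
  translation=[
    [-0.001,0,0.074],
    [0,0.001,0.073],
    [-0.001,0,0.074],
    [-0.001,0,0.074],
    [0,0.001,0.073],
    [-0.001,0,0.074],
  ],
  grip=[0,0,0,0,0,0],
)

```text
time: 28.25
ee_pos: [559.3, 160.8, 185.3]
tool_rot: [-1.261, 1.556, 0.908]
ft_force: [0.4, -0.1, -0.9]
grip_width: 85.3
gripper_force: 0.0
```

>>> step_arm(
  dr=[
    [0,0,0],
    [0,0,0],
    [0,0,0],
    [0,0,0],
    [0,0,0],
    [0,0,0],
    [0,0,0],
    [0,0,0],
  ],
  translation=[
    [0,0,0],
    [0,0,0],
    [0,0,0],
    [0,0,0],
    [0,0,0],
    [0,0,0],
    [0,0,0],
    [0,0,0],
  ],
  grip=[0.3,0.5,0.6,0.7,0.8,0.9,1,1],
)

```text
time: 29.05
ee_pos: [558.8, 160.5, 185.2]
tool_rot: [-1.26, 1.556, 0.91]
ft_force: [-3.6, -2.6, 3.7]
grip_width: 20.6
gripper_force: 58.4
```

```bash
python3 - <<'E'
from plan import *
info(); p,R=cur()
piv=P(JIG,[0,165,85])[0]; ax=RZ(JIG[2]).apply([1,0,0])
n=20; ps=[]
for k in range(1,n+1):
    A=Ro.from_rotvec(-ax*1.61*k/n); ps.append((piv+A.apply(p-piv),A*R))
e=rows(ps,1,(p,R)); print(e[0])
E
```

```text
29.05 [558.8 160.5 185.2] [-1.26   1.556  0.91 ] [-0.35  0.47 -0.39  1.11  1.22 -2.  ] [-3.6 -2.6  3.7] 20.6
dr [[0.0,0.013,0.0],[0.0,0.013,0.0],[0.0,0.012,0.0],[0.0,0.013,0.0],[0.0,0.013,0.0],[0.0,0.013,0.0],[0.0,0.013,0.0],[0.0,0.012,0.0]] 
tr [[-0.011,0.0,0.03],[-0.012,0.0,0.031],[-0.011,0.0,0.03],[-0.011,0.0,0.03],[-0.011,0.0,0.031],[-0.012,0.0,0.03],[-0.011,0.0,0.03],[-0.011,0.001,0.03]] 
grip [1, 1, 1, 1, 1, 1, 1, 1]
dr [[0.0,0.013,0.0],[0.0,0.013,0.0],[0.0,0.013,0.0],[0.0,0.013,0.0],[0.0,0.013,0.0],[0.0,0.012,0.0],[0.0,0.013,0.0],[0.0,0.013,0.0]] 
tr [[-0.012,0.0,0.031],[-0.011,0.0,0.03],[-0.011,0.0,0.031],[-0.011,0.0,0.03],[-0.012,0.0,0.03],[-0.011,0.0,0.03],[-0.011,0.0,0.031],[-0.012,0.0,0.03]] 
grip [1, 1, 1, 1, 1, 1, 1, 1]
dr [[0.0,0.013,0.0],[0.001,0.013,0.0],[0.0,0.012,0.0],[0.0,0.013,0.0]] 
tr [[-0.011,0.0,0.03],[-0.011,0.0,0.031],[-0.012,0.0,0.03],[-0.011,0.0,0.03]] 
grip [1, 1, 1, 1]
[580.94150201 266.25769283  88.69412906]
```

>>> step_arm(
  dr=[
    [0,0.013,0],
    [0,0.013,0],
    [0,0.012,0],
    [0,0.013,0],
    [0,0.013,0],
    [0,0.013,0],
    [0,0.013,0],
    [0,0.012,0],
  ],
  translation=[
    [-0.011,0,0.03],
    [-0.012,0,0.031],
    [-0.011,0,0.03],
    [-0.011,0,0.03],
    [-0.011,0,0.031],
    [-0.012,0,0.03],
    [-0.011,0,0.03],
    [-0.011,0.001,0.03],
  ],
  grip=[1,1,1,1,1,1,1,1],
)

```text
time: 29.85
ee_pos: [571.6, 220.4, 169.6]
tool_rot: [-1.653, 2.04, 0.514]
ft_force: [1.0, -6.1, -1.6]
grip_width: 20.2
gripper_force: 58.6
```

>>> step_arm(
  dr=[
    [0,0.013,0],
    [0,0.013,0],
    [0,0.013,0],
    [0,0.013,0],
    [0,0.013,0],
    [0,0.012,0],
    [0,0.013,0],
    [0,0.013,0],
  ],
  translation=[
    [-0.012,0,0.031],
    [-0.011,0,0.03],
    [-0.011,0,0.031],
    [-0.011,0,0.03],
    [-0.012,0,0.03],
    [-0.011,0,0.03],
    [-0.011,0,0.031],
    [-0.012,0,0.03],
  ],
  grip=[1,1,1,1,1,1,1,1],
)

```text
time: 30.65
ee_pos: [580.0, 259.5, 119.4]
tool_rot: [1.957, -2.414, 0.044]
ft_force: [1.8, -6.8, -5.3]
grip_width: 20.2
gripper_force: 58.8
```

>>> step_arm(
  dr=[
    [0,0.013,0],
    [0.001,0.013,0],
    [0,0.012,0],
    [0,0.013,0],
    [0,0,0],
    [0,0,0],
  ],
  translation=[
    [-0.011,0,0.03],
    [-0.011,0,0.031],
    [-0.012,0,0.03],
    [-0.011,0,0.03],
    [0,0,0],
    [0,0,0],
  ],
  grip=[1,1,1,1,1,1],
)

```text
time: 31.25
ee_pos: [581.5, 265.9, 88.6]
tool_rot: [1.793, -2.209, 0.335]
ft_force: [2.0, -4.5, 2.6]
grip_width: 20.3
gripper_force: 62.0
```

>>> step_arm(
  dr=[
    [0,0,0],
    [0,0,0],
    [0,0,0],
    [0,0,0],
    [0,0,0],
    [0,0,0],
    [0,0,0],
  ],
  translation=[
    [0,0,0],
    [0,0,0],
    [0,0,0],
    [0,0,0],
    [0,0,0],
    [0,0,0],
    [0,0,0],
  ],
  grip=[0.7,0.6,0.4,0.2,0,0,0],
)

```text
time: 31.95
ee_pos: [580.8, 266.8, 88.5]
tool_rot: [1.794, -2.211, 0.332]
ft_force: [-1.3, -0.3, -0.2]
grip_width: 85.2
gripper_force: 0.0
```

>>> step_arm(
  dr=[
    [0,0,0],
    [0,0,0],
    [0,0,0],
    [0,0,0],
    [0,-0.005,0],
    [0,-0.005,0],
    [0,0,0],
    [0,0,0],
  ],
  translation=[
    [0,0,-0.06],
    [0,0,-0.08],
    [0,0,-0.1],
    [0,0,-0.1],
    [0,0,-0.1],
    [0,0,-0.1],
    [0,0,-0.06],
    [0,0,0],
  ],
  grip=[0,0,0,0,0,0,0,0],
)

```text
time: 32.75
ee_pos: [591.0, 317.6, 231.7]
tool_rot: [1.831, -2.256, 0.281]
ft_force: [-0.3, 0.3, 0.1]
grip_width: 85.5
gripper_force: 0.0
```

```bash
python3 - <<'E'
from plan import *
info()
S=r.capture("side");T=r.capture("top")
for n,l in(("clamp_grip",(0,165+100*np.cos(.05),90)),("clamp_pad",(0,165,170)),("board",(0,0,30)),("offcut0",(0,-140,15))):
  for c in(S,T):
    for q in r.pinpoint(c,n)[:3]: print(n,"TS"[c is S],(np.array(q["pixel"])-proj(c,P(JIG,l)[0])).round(1),round(q["conf"],2))
a=cv2.resize(S["pixels"][130:350,190:390,::-1],None,fx=2,fy=2); b=cv2.resize(T["pixels"][150:260,150:410,::-1],None,fx=1.53,fy=1.53)
h=a.shape[0]; cv2.imwrite("pics/f.png",np.hstack([a,np.pad(b,((0,h-b.shape[0]),(0,0),(0,0)))])[:, :800])
E
```

```text
32.75 [591.  317.6 231.7] [ 1.831 -2.256  0.281] [ 0.46  0.62  0.52  1.65 -0.23 -0.88] [-0.3  0.3  0.1] 85.5
clamp_grip S [-0.3  0.8] 0.72
clamp_grip S [138.8  98. ] 0.25
clamp_grip T [-0.5 -2.3] 0.68
clamp_pad S [-1.3  0.3] 0.47
clamp_pad S [62.4 18.7] 0.35
clamp_pad T [ 73.6 -30.7] 0.69
clamp_pad T [-0.7 -1.4] 0.6
clamp_pad T [-37.  115.5] 0.19
board S [-2.4 -1.5] 0.57
board T [-0.4 -1.6] 0.63
offcut0 S [-0.1 -0.8] 0.66
offcut0 S [-5.8 -0.6] 0.41
offcut0 T [-2.9 -6.6] 0.65
offcut0 T [3.4 0.7] 0.54
offcut0 T [3.6 1.4] 0.42
```

View pics/f.png

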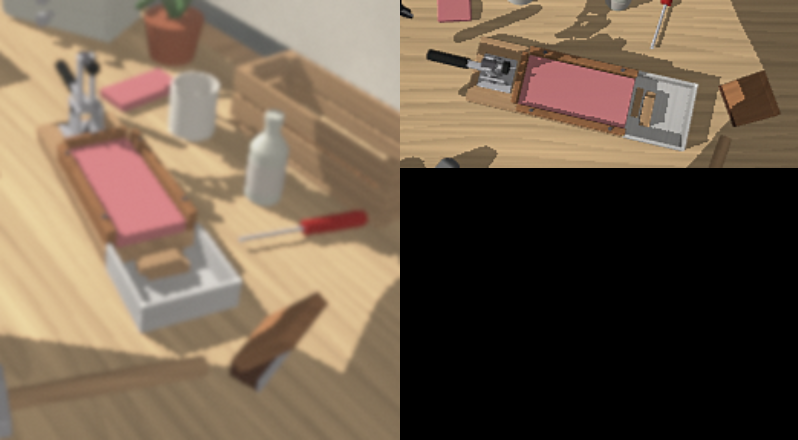

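The clamp is open, as seen at about (65,75) in the side view. The board is in place and empty, the offcuts lie in the tray near (163,263), and the scraper stands on the bench near (280,340).

```bash
python3 -c "
from workcell import r
print(r.finish_job())"
```

```text
the job is handed in; nothing more can be done
None
```

The job is handed in at about 33 s of the 72 s allowed: the clamp was locked on the board, the scraper drew the offcuts into the tray and went back where it stood, and the clamp is fully open with the board in place; two offcuts look stacked in the last view, so I did not see all three separately.

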